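# Change over a relay bin at the electronics bench

### The arm

A 7-joint arm with a two-finger parallel gripper is mounted at the origin on the work surface. World frame = base frame: x ahead of the robot, y to its left, z up, the work surface at z = 0. Lengths are in m, angles in rad, forces in N, time in s.
With the tool pointing down it reaches from about 0.425 to 0.875 m from the base axis. Payload 4.7 kg.
Tool frame: the origin (TCP) lies on the mounting face of the last link; the fingertips stand 182 mm ahead of it and the grasp point (between the pads) lies 164 mm ahead of it (ctrl.finger_overhang is the distance from the TCP to the fingertips, in m); z points along the fingers, y is the line along which they close (so a half turn about z gives the same grasp; the last joint's range is limited). The gripper opens to 87 mm and grips with 3 to 60 N. Pads are 19 mm wide; open, the fingers measure 117 mm over their backs; the gripper's body (75 mm by 190 mm) begins 51 mm behind the grasp point.
Start: joints at [-1.163, 0.321, -0.07, 1.45, 0.023, 1.371, -0.057], TCP at [0.249, 0.6, 0.405] pointing down, gripper open.
Joint ranges: [-2.86, 2.86], [-0.3, 2.09], [-1.38, 1.24], [0.06, 2.45], [-1.56, 4.7], [0.09, 2.05], [-2.69, 2.69]. Speed limits (rad/s): [2.57, 2.57, 3.14, 3.14, 3.14, 3.14, 3.14].

### API

Orientations are given as a rotation vector (axis times angle).
In Python, from bench import ctrl gives the robot as it stands.
- The arm moves only by the shell command python3 -m jog 'ROWS' [FORCE]. ROWS is a JSON object of lists of equal length, an entry for each row: "translation": the shift along the tool's x, y, z as a fraction of full scale, a list of three; "yaw": the turn about the tool's z as a fraction of full scale; "jaw": the closure, from 0 (fully open) to 1 (shut). In form: {"translation": [[dx, dy, dz], ...], "yaw": [yaw, ...], "jaw": [jaw, ...]}. A call has 1 to 8 rows; each row is the pose to reach, as a shift and turn from the pose commanded when the call began, along the tool's axes at that moment, turning the shorter way round; what a row does not reach only later rows make up. Full scale, the value 1, is 0.2 m for a shift and 180 degrees for a turn. A row lasts 1/8 s, in which the tool goes at most 62.5 mm and 10.7 degrees, less where a joint would pass 70% of its speed; a pose out of reach is approached as far as the arm can. A call with a number of a shift or a turn outside -1 to 1 is refused whole. A call with a gripper value outside its range is refused whole. The fingers move at their own pace and stop on an object; FORCE is the grip in N (left out, the last holds). Time passes only in rows, so rows that repeat a pose let the fingers close. It gives the time, the measured TCP pose, the force, the opening and the grip force at its end, in the units of the state.
- ctrl.get_state(): the state, without advancing time (a new reading comes with each control period).
- ctrl.get_image(name): name is "side" or "top"; returns a dict with "pixels" (400x640x3 uint8, blue, green, red), "fx", "fy", "cx", "cy" (pixels), "R" (3x3) and "t" (3): a world point X has camera coordinates R X + t. Camera axes: x right, y down, z forward; pixel columns grow to the right and rows downward; lengths in m; the calibration is good to about 2 mm. A picture is of the moment at which its call begins. There is no depth.
- ctrl.close_job(): hands the job in; it is judged then, once.
Trained networks look in a picture, given as the dict that the camera call returned (one of the last four; its "shot" number tells which), for a name from the list of things; names that differ only in an ending like _2 or _b are one class to them, and where a whole thing is asked for, a point or a joint stands for the part that bears it (a point fixed in the world has none). Each returns a list of dicts, best first, with "p" (0 to 1); they miss things now and then, are a little off and sometimes report something else, mostly with a low value. They report only what shows in the picture. A call takes as long as a camera call. They do not tell look-alikes from the thing itself.
- ctrl.silhouettes(label, picture): "region" (400x640 bool, what is visible of it) and "at" ([column, row] in pixels, amid what is visible of it).
The state is a dict: "time": time; "joint_positions": joint angles; "qd": joint speeds; "joint_torque": joint torques, N m; "position": TCP position; "tool_rot": TCP orientation; "ft_force": force on the tool from outside, world axes, zero at the start; "torque": the same for the moment, N m; "grip_width": opening from 0.0 (shut) to 1.0 (fully open); "grip_force": force on a finger pad.
Only numpy, scipy, OpenCV 4.12 (cv2) and the standard library are available. Lean on these libraries where they do the work, as an engineer would, in place of code of your own. Each camera call takes 0.05 s, during which the arm holds its last target. There are 200 camera calls.

### The job

Unhook the blue scoop bin from its cradle by tilting its front up over the yellow lip, bring it out with the leftover orange relays aboard, tip them over its open front into the grey tub, and stand the empty bin squarely in the middle of the green pad, lengthwise. Then pluck every fresh white relay from the yellow pocket tray into the bin, and hook the filled bin back into its cradle, tongue under the ledge, fully home and level. Any relay that goes astray must still end where it belongs; leave the spool, screwdriver and jar alone.

Things in the scene. Friction and masses are not known exactly. Their poses are not given: they have to be found in the camera images.
- bin_handle (a point): blue scoop bin with a black handle bar; point: centre of the bar, 72 mm above the bin's underside, over the middle of its floor. Bin axes: -x its open front, z up. The bar runs along y: 82 mm long, 10 mm thick (x), 24 mm high, on 14 mm wide uprights at the side walls, open beneath. Mass 0.18 to 0.35 kg.
- bin_front (a point): middle of the bin's front edge, on the underside (75 mm in front of and 72 mm below the bar's centre), axes as the bin's. The bin's floor is 150 mm (x) by 90 mm (y), 4 mm thick; side and rear walls 4 mm thick, tops 25 mm above the underside; no front wall, so pieces slide out here when this end is tipped down.
- bin_tongue (a point): rear tip of the bin's tongue, on the underside (93 mm behind and 72 mm below the bar's centre), axes as the bin's. The tongue is 50 mm wide, 6 mm thick and sticks out 18 mm from the rear at floor level. It is hooked under the cradle's ledge: turn the bin about this point to tilt its front up.
- cradle_floor (a point): dark steel cradle fixed to the bench; point: on top of its 6 mm floor, under the bar of the seated bin. Axes: -x its front, z up, as for the seated bin. Side cheeks (inner faces at y = +-50 mm) and yellow front lip (inner face at x = -79 mm, 6 mm thick) rise 16 mm above this floor, so the bin cannot be pulled straight out.
- cradle_ledge (a point): middle of the front edge of the cradle's yellow rear ledge, on its underside: 14 mm above the cradle's floor, x = +81 mm; the ledge is 8 mm thick and reaches back to the rear wall (x = +98 mm). It overhangs the tongue, so the bin lifts only 8 mm straight up; tilted front up about 0.2 rad about the tongue's tip, it clears the lip and comes out forward; going in is the reverse.
- tub_in (a point): loose grey open tub, 130 x 130 mm outside, 60 mm high, walls and floor 4 mm; the point is the centre of its inner floor, 4 mm above the bench when standing; x and y along its sides, z up. About 0.35 kg.
- pad_top (a point): flat green pad with a white outline, 200 mm (x) by 125 mm (y), 3 mm thick, fixed to the bench; the point is the centre of its top. The emptied bin is stood here, its bar within 20 mm of this centre, its length along the pad's (either way round).
- tray_top (a point): yellow square pocket tray 116 x 116 mm, 14 mm high, fixed to the bench; the point is the centre of its top face. Four square pockets 18.5 mm wide, 10 mm deep, at x, y = +-30 mm; axes along its sides.
- old1_c (a point): leftover orange relay, a block 20 x 15 x 15 mm (x, y, z), 12 g; the point is its centre. At the start lies on the bin's floor. May be absent.
- old2_c (a point): leftover orange relay, a block 20 x 15 x 15 mm (x, y, z), 12 g; the point is its centre. At the start lies on the bin's floor. May be absent.
- old3_c (a point): leftover orange relay, a block 20 x 15 x 15 mm (x, y, z), 12 g; the point is its centre. At the start lies on the bin's floor. May be absent.
- old4_c (a point): leftover orange relay, a block 20 x 15 x 15 mm (x, y, z), 12 g; the point is its centre. At the start lies on the bin's floor. May be absent.
- new1_c (a point): fresh white relay with a red band, a block 16 x 16 x 28 mm (x, y, z), 15 g; the point is its centre. At the start stands in a pocket of the tray, sides along the tray's, top 18 mm above the tray's top. May be absent.
- new2_c (a point): fresh white relay with a red band, a block 16 x 16 x 28 mm (x, y, z), 15 g; the point is its centre. At the start stands in a pocket of the tray, sides along the tray's, top 18 mm above the tray's top. May be absent.
- new3_c (a point): fresh white relay with a red band, a block 16 x 16 x 28 mm (x, y, z), 15 g; the point is its centre. At the start stands in a pocket of the tray, sides along the tray's, top 18 mm above the tray's top. May be absent.
- new4_c (a point): fresh white relay with a red band, a block 16 x 16 x 28 mm (x, y, z), 15 g; the point is its centre. At the start stands in a pocket of the tray, sides along the tray's, top 18 mm above the tray's top. May be absent.
- spool: bystander: spool of solder, 60 mm across, 45 mm high, origin under its centre
- driver: bystander: screwdriver lying on the mat, origin under its middle
- flux: bystander: small amber jar, 44 mm across, 70 mm high, origin under its centre
Not all that is in view belongs to the job. Of the things that look like the part that bears cradle_floor, take the one that is farthest to the robot's right at the start.

How it is judged:
On the way, in this order (a step that is already met when the one before it is completed fails the run):
1. the bin is out of the cradle with all leftover relays aboard (distance between bin_handle and cradle_floor above 0.14 m and x of old1_c in the frame of bin_handle between -0.085 and 0.085 m and y of old1_c in the frame of bin_handle between -0.05 and 0.05 m and z of old1_c in the frame of bin_handle between -0.085 and -0.02 m and x of old2_c in the frame of bin_handle between -0.085 and 0.085 m and y of old2_c in the frame of bin_handle between -0.05 and 0.05 m and z of old2_c in the frame of bin_handle between -0.085 and -0.02 m and x of old3_c in the frame of bin_handle between -0.085 and 0.085 m and y of old3_c in the frame of bin_handle between -0.05 and 0.05 m and z of old3_c in the frame of bin_handle between -0.085 and -0.02 m and x of old4_c in the frame of bin_handle between -0.085 and 0.085 m and y of old4_c in the frame of bin_handle between -0.05 and 0.05 m and z of old4_c in the frame of bin_handle between -0.085 and -0.02 m), for 0.1 s.
2. the bin is tipped steeply over the tub (angle between bin_handle's own z axis and vertical above 0.6 rad and horizontal distance between bin_handle and tub_in below 0.15 m and height (world z) of bin_handle above 0.1 m), for 0.1 s.
3. all leftover relays are in the tub and the bin stands on the pad (x of old1_c in the frame of tub_in between -0.065 and 0.065 m and y of old1_c in the frame of tub_in between -0.065 and 0.065 m and z of old1_c in the frame of tub_in between 0 and 0.055 m and x of old2_c in the frame of tub_in between -0.065 and 0.065 m and y of old2_c in the frame of tub_in between -0.065 and 0.065 m and z of old2_c in the frame of tub_in between 0 and 0.055 m and x of old3_c in the frame of tub_in between -0.065 and 0.065 m and y of old3_c in the frame of tub_in between -0.065 and 0.065 m and z of old3_c in the frame of tub_in between 0 and 0.055 m and x of old4_c in the frame of tub_in between -0.065 and 0.065 m and y of old4_c in the frame of tub_in between -0.065 and 0.065 m and z of old4_c in the frame of tub_in between 0 and 0.055 m and horizontal distance between bin_handle and pad_top below 0.02 m and angle between the x axis of bin_handle and the x axis of pad_top, either way round below 0.2 rad and angle between bin_handle's own z axis and vertical below 0.08 rad and z of bin_handle in the frame of pad_top below 0.078 m), for 0.2 s.
4. all fresh relays are in the bin on the pad (x of new1_c in the frame of bin_handle between -0.075 and 0.075 m and y of new1_c in the frame of bin_handle between -0.045 and 0.045 m and z of new1_c in the frame of bin_handle between -0.085 and -0.02 m and x of new2_c in the frame of bin_handle between -0.075 and 0.075 m and y of new2_c in the frame of bin_handle between -0.045 and 0.045 m and z of new2_c in the frame of bin_handle between -0.085 and -0.02 m and x of new3_c in the frame of bin_handle between -0.075 and 0.075 m and y of new3_c in the frame of bin_handle between -0.045 and 0.045 m and z of new3_c in the frame of bin_handle between -0.085 and -0.02 m and x of new4_c in the frame of bin_handle between -0.075 and 0.075 m and y of new4_c in the frame of bin_handle between -0.045 and 0.045 m and z of new4_c in the frame of bin_handle between -0.085 and -0.02 m and horizontal distance between bin_handle and pad_top below 0.02 m and angle between the x axis of bin_handle and the x axis of pad_top, either way round below 0.2 rad and angle between bin_handle's own z axis and vertical below 0.08 rad and z of bin_handle in the frame of pad_top below 0.078 m), for 0.2 s.
At the end, for the whole second after the job is handed in: all orange relays lie in the upright tub; the bin sits hooked in the cradle, its handle within 10 mm of the seated place along each axis and its tilt below 0.06 rad; all white relays lie in the bin, centres between its walls and behind its front edge (x of old1_c in the frame of tub_in between -0.065 and 0.065 m and y of old1_c in the frame of tub_in between -0.065 and 0.065 m and z of old1_c in the frame of tub_in between 0 and 0.055 m and x of old2_c in the frame of tub_in between -0.065 and 0.065 m and y of old2_c in the frame of tub_in between -0.065 and 0.065 m and z of old2_c in the frame of tub_in between 0 and 0.055 m and x of old3_c in the frame of tub_in between -0.065 and 0.065 m and y of old3_c in the frame of tub_in between -0.065 and 0.065 m and z of old3_c in the frame of tub_in between 0 and 0.055 m and x of old4_c in the frame of tub_in between -0.065 and 0.065 m and y of old4_c in the frame of tub_in between -0.065 and 0.065 m and z of old4_c in the frame of tub_in between 0 and 0.055 m and x of bin_handle in the frame of cradle_floor between -0.01 and 0.01 m and y of bin_handle in the frame of cradle_floor between -0.01 and 0.01 m and z of bin_handle in the frame of cradle_floor between 0.066 and 0.077 m and angle between bin_handle's own z axis and vertical below 0.06 rad and x of new1_c in the frame of bin_handle between -0.075 and 0.075 m and y of new1_c in the frame of bin_handle between -0.045 and 0.045 m and z of new1_c in the frame of bin_handle between -0.085 and -0.02 m and x of new2_c in the frame of bin_handle between -0.075 and 0.075 m and y of new2_c in the frame of bin_handle between -0.045 and 0.045 m and z of new2_c in the frame of bin_handle between -0.085 and -0.02 m and x of new3_c in the frame of bin_handle between -0.075 and 0.075 m and y of new3_c in the frame of bin_handle between -0.045 and 0.045 m and z of new3_c in the frame of bin_handle between -0.085 and -0.02 m and x of new4_c in the frame of bin_handle between -0.075 and 0.075 m and y of new4_c in the frame of bin_handle between -0.045 and 0.045 m and z of new4_c in the frame of bin_handle between -0.085 and -0.02 m and angle between tub_in's own z axis and vertical below 0.1 rad and height (world z) of tub_in below 0.012 m); the robot touches nothing.
It fails at once if the spool, screwdriver or jar is pushed more than 30 mm (distance of any of spool, driver, flux from where it was at the start of the episode above 0.03 m).
Of old1, old2, old3, old4 only 2 to 4 are there at a start; the rules pass over those that are not, and their reading is None.
Of new1, new2, new3, new4 only 3 to 4 are there at a start; the rules pass over those that are not, and their reading is None.
At some moment in a run one of tub, new1, new2, new3, new4 may be knocked a few centimetres aside while the robot is not near it.
Once in a run the grip may slacken for a moment while it holds something.
It also fails if it takes over 210 s, if anything falls off the work surface, if the arm or the gripper's body presses on something with over 40 N, if the wrist force passes 120 N, or if a joint passes its speed limit or range.

## Working session

There is one attempt and no reset: what is moved stays moved. The work goes in short steps, Python scripts to look and compute and a shell command to move; the robot and the scene stay as the last step left them, time stands still between calls to the robot, and variables do not carry over. Pictures are saved under pics/ and viewed, at most 14 in all, crops included, and the job is handed in when it is done.

```bash
ls; mkdir -p pics; cat > h.py <<'E'
import numpy as np, cv2
from bench import ctrl
from scipy.optimize import least_squares
def proj(im,X):
    c=np.asarray(im["R"])@np.asarray(X,float).reshape(-1,3).T+np.asarray(im["t"]).reshape(3,1)
    return np.c_[im["fx"]*c[0]/c[2]+im["cx"],im["fy"]*c[1]/c[2]+im["cy"]]
def ray(im,uv):
    R=np.asarray(im["R"]);o=-R.T@np.asarray(im["t"]).ravel()
    d=R.T@np.array([(uv[0]-im["cx"])/im["fx"],(uv[1]-im["cy"])/im["fy"],1.]);return o,d
def onz(im,uv,z):
    o,d=ray(im,uv);return o+d*(z-o[2])/d[2]
def tri(a,ua,b,ub):
    A=[];y=[]
    for im,u in((a,ua),(b,ub)):
        o,d=ray(im,u);d=d/np.linalg.norm(d);P=np.eye(3)-np.outer(d,d);A.append(P);y.append(P@o)
    A=np.vstack(A);y=np.hstack(y);X=np.linalg.lstsq(A,y,rcond=None)[0];return X,np.linalg.norm(A@X-y)
def shots(): return ctrl.get_image("side"),ctrl.get_image("top")
E
python3 - <<'E'
from h import *
s,t=shots()
cv2.imwrite("pics/s0.png",s["pixels"]);cv2.imwrite("pics/t0.png",t["pixels"])
for im in(s,t):
    print(im["fx"],im["cx"],im["cy"],-np.array(im["R"]).T@np.array(im["t"]),np.round(im["R"],2).tolist(),im["shot"])
for n in ["bin_handle","cradle_floor","tub_in","tray_top","pad_top","old1_c","new1_c","spool","driver","flux"]:
    for k,im in(("s",s),("t",t)):
        print(n,k,[(round(r["p"],2),np.round(r["at"]).tolist(),int(r["region"].sum())) for r in ctrl.silhouettes(n,im)])
st=ctrl.get_state();print(st["position"],st["tool_rot"],st["ft_force"],st["grip_width"],st["time"])
E
```

```text
pics
425.1434846609216 317.11775643530984 197.57709950802493 [ 0.05185035 -0.49661869  0.98558122] [[0.72, -0.69, -0.0], [-0.53, -0.55, -0.65], [0.45, 0.47, -0.76]] 1
508.8794305224299 315.5669562811808 204.71993849064157 [0.32192109 0.04473872 1.53866651] [[0.01, -1.0, 0.01], [-0.98, -0.02, -0.18], [0.18, -0.0, -0.98]] 2
bin_handle s [(0.73, [302.0, 202.0], 1354)]
bin_handle t [(0.83, [290.0, 213.0], 1516)]
cradle_floor s [(0.69, [265.0, 124.0], 1558), (0.63, [315.0, 214.0], 805)]
cradle_floor t [(0.66, [306.0, 204.0], 782), (0.62, [180.0, 160.0], 2478)]
tub_in s [(0.91, [406.0, 336.0], 3974), (0.64, [443.0, 226.0], 374)]
tub_in t [(0.76, [448.0, 247.0], 2191), (0.59, [293.0, 213.0], 1470), (0.52, [379.0, 213.0], 36)]
tray_top s [(0.81, [357.0, 260.0], 1459)]
tray_top t [(0.76, [371.0, 223.0], 1243)]
pad_top s [(0.85, [222.0, 183.0], 1862)]
pad_top t [(0.77, [211.0, 251.0], 2696)]
old1_c s []
old1_c t []
new1_c s [(0.44, [354.0, 271.0], 56), (0.17, [407.0, 337.0], 3892)]
new1_c t [(0.52, [382.0, 235.0], 35), (0.49, [378.0, 212.0], 21)]
spool s [(0.87, [370.0, 184.0], 394)]
spool t [(0.75, [323.0, 145.0], 354)]
driver s [(0.72, [226.0, 187.0], 1898), (0.54, [445.0, 222.0], 343), (0.46, [313.0, 216.0], 710)]
driver t [(0.62, [405.0, 136.0], 230)]
flux s [(0.77, [296.0, 145.0], 278), (0.49, [312.0, 214.0], 765)]
flux t [(0.59, [212.0, 252.0], 2762), (0.46, [237.0, 166.0], 220)]
[0.24944596 0.60022877 0.40481437] [6.14664524e-01 3.08076785e+00 1.47612831e-04] [-0.40972552  0.09021326 -0.16209503] 1.0007384413237235 1.1
```

View pics/s0.png

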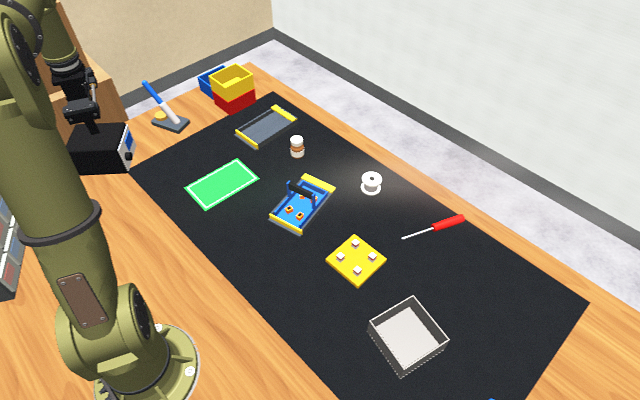

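View pics/t0.png

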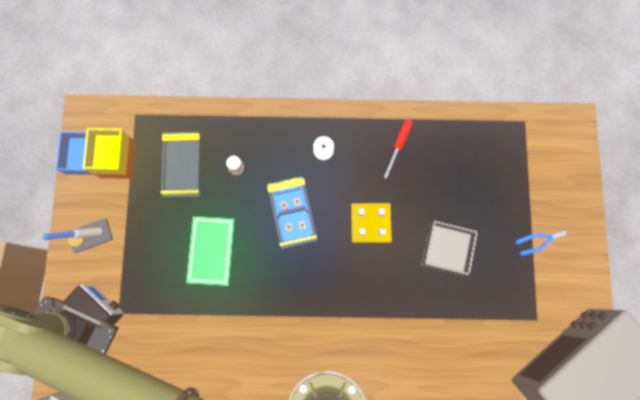

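```bash
python3 - <<'E'
import cv2,numpy as np
s=cv2.imread("pics/s0.png");t=cv2.imread("pics/t0.png")
a=cv2.resize(s[165:245,260:345],None,fx=4.7,fy=4.7,interpolation=cv2.INTER_CUBIC)
b=cv2.resize(t[170:255,255:330],(400,453),interpolation=cv2.INTER_CUBIC)
c=np.zeros((453,800,3),np.uint8);c[:a.shape[0],:399]=a[:,:399];c[:,400:]=b
cv2.imwrite("pics/z0.png",c)
E
```

```text
(no output)
```

View pics/z0.png

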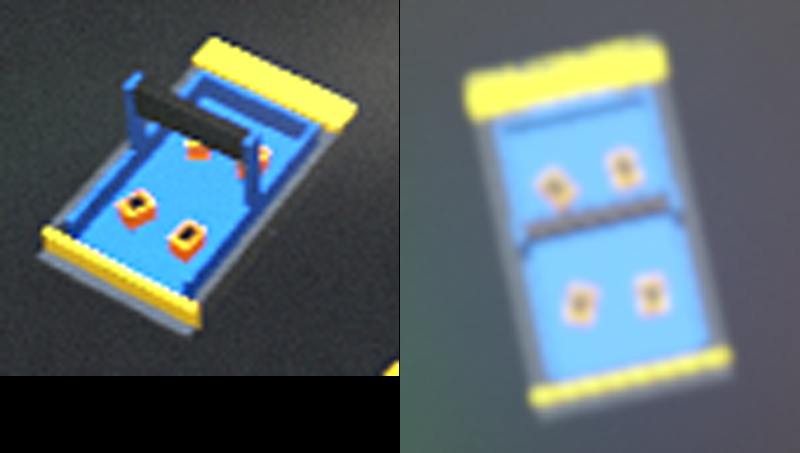

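```bash
cat > fit.py <<'E'
from h import *
from scipy.optimize import minimize
def box(x0,x1,y0,y1,z0,z1): return np.array([[x,y,z] for x in(x0,x1) for y in(y0,y1) for z in(z0,z1)])*1e-3
BIN=[box(-75,75,-45,45,0,4),box(-75,75,-45,-41,0,25),box(-75,75,41,45,0,25),box(71,75,-45,45,0,25),
     box(-7,7,-45,-41,0,84),box(-7,7,41,45,0,84),box(-5,5,-41,41,60,84)]   # origin: underside below bar
COV=[box(-85,-79,-54,54,-6,16),box(81,102,-54,54,14,22),box(-79,98,50,54,-6,16),box(-79,98,-54,-50,-6,16)]
TUB=[box(-65,65,-65,65,0,60)]; TRAY=[box(-58,58,-58,58,0,14)]; PAD=[box(-100,100,-62.5,62.5,0,3)]
def T(b,p,z): 
    c,s=np.cos(p[2]),np.sin(p[2]);return b@np.array([[c,-s,0],[s,c,0],[0,0,1]]).T+[p[0],p[1],z]
K=4
def mask(im,boxes,p,z,cover=()):
    m=np.zeros((400*K,640*K),np.uint8)
    for bs,v in((boxes,1),(cover,0)):
        for b in bs: cv2.fillConvexPoly(m,cv2.convexHull((proj(im,T(b,p,z))*K+K/2-.5).round().astype(np.int32)),v)
    return cv2.resize(m.astype(np.float32),(640,400),interpolation=cv2.INTER_AREA)
def fit(ims,regs,boxes,p0,z,cover=()):
    R=[r.astype(np.float32) for r in regs]
    def cost(p): 
        c=0
        for im,r in zip(ims,R):
            m=mask(im,boxes,p,z,cover);c+=1-np.minimum(m,r).sum()/np.maximum(m,r).sum()
        return c/len(ims)
    S=np.array([p0,[p0[0]+.015,p0[1],p0[2]],[p0[0],p0[1]+.015,p0[2]],[p0[0],p0[1],p0[2]+.15]])
    r=minimize(cost,p0,method="Nelder-Mead",options=dict(initial_simplex=S,xatol=2e-4,fatol=1e-4));return r.x,1-r.fun
def net(n,im,near=None,d=40):
    L=ctrl.silhouettes(n,im)
    if near is not None: L=[r for r in L if np.hypot(*(np.array(r["at"])-near))<d]
    return L[0]["region"] if L else None
E
python3 - <<'E'
from fit import *
s,t=shots(); ims=[s,t]
print("c",onz(t,(292,212),.01),onz(t,(211,251),0),onz(t,(371,223),.01),onz(t,(450,248),.03))
out={}
for n,B,z,ps,pt,yaws,cov in (("bin_handle",BIN,.006,(302,202),(290,213),(3.4,),COV),("tub_in",TUB,0,(406,336),(448,247),(-.2,.2),()),
    ("tray_top",TRAY,0,(357,260),(371,223),(0,),()),("pad_top",PAD,0,(222,183),(211,251),(0,),())):
    rs=[net(n,s,ps),net(n,t,pt)]
    x0=onz(t,pt,.02 if n!="bin_handle" else .01)
    for y in yaws:
        for lab,I,Rr in(("both",ims,rs),("s",ims[:1],rs[:1]),("t",ims[1:],rs[1:])):
            p,q=fit(I,Rr,B,[x0[0],x0[1],y],z,cov);print(n,lab,np.round(p,4),round(q,3))
E
```

```text
c [0.57919119 0.11167737 0.01      ] [0.45765036 0.35392375 0.        ] [ 0.54906127 -0.1288687   0.01      ] [ 0.474642   -0.36115571  0.03      ]
bin_handle both [0.5755 0.1117 3.3845] 0.774
bin_handle s [0.5754 0.1165 3.4254] 0.703
bin_handle t [0.5748 0.1108 3.3861] 0.865
tub_in both [ 0.4763 -0.3554 -0.2309] 0.954
tub_in s [ 0.4778 -0.3541 -0.2215] 0.977
tub_in t [ 0.4746 -0.3573 -0.2452] 0.955
tub_in both [ 0.4763 -0.3554 -0.231 ] 0.954
tub_in s [ 0.4778 -0.3547 -0.2282] 0.976
tub_in t [ 0.4745 -0.3574 -0.2266] 0.955
tray_top both [ 0.5533 -0.1264  0.0176] 0.864
tray_top s [ 0.555  -0.1247  0.0272] 0.874
tray_top t [ 0.55   -0.1282  0.0069] 0.906
pad_top both [ 0.4631  0.3589 -0.0448] 0.943
pad_top s [ 0.4646  0.3622 -0.0274] 0.968
pad_top t [ 0.4614  0.3571 -0.0498] 0.969
```

```bash
python3 - <<'E'
from fit import *
s,t=shots(); ims=[s,t]
rs=[net("bin_handle",s,(302,202)),net("bin_handle",t,(290,213))]
for lab,I,Rr in(("both",ims,rs),("s",ims[:1],rs[:1]),("t",ims[1:],rs[1:])):
    p,q=fit(I,Rr,BIN,[.577,.112,.22],.006,COV);print(lab,np.round(p,4),round(q,3))
    P=p if lab=="both" else P
# overlay
c=np.zeros((480,800,3),np.uint8)
for k,(im,(x,y)) in enumerate(zip(ims,((260,165),(250,165)))):
    a=cv2.resize(im["pixels"][y:y+84,x:x+80],None,fx=5,fy=5,interpolation=cv2.INTER_CUBIC)
    for b in BIN+COV[:2]:
        h=cv2.convexHull(((proj(im,T(b,P,.006))-(x,y)+.5)*5).round().astype(np.int32));cv2.polylines(a,[h],True,(0,255,0) if b is not BIN[-1] else (0,0,255),1)
    c[:420,400*k:400*k+400]=a
cv2.imwrite("pics/ov1.png",c)
E
```

```text
both [0.5742 0.1128 0.2448] 0.816
s [0.5751 0.1154 0.2135] 0.781
t [0.573  0.1119 0.2355] 0.864
```

View pics/ov1.png

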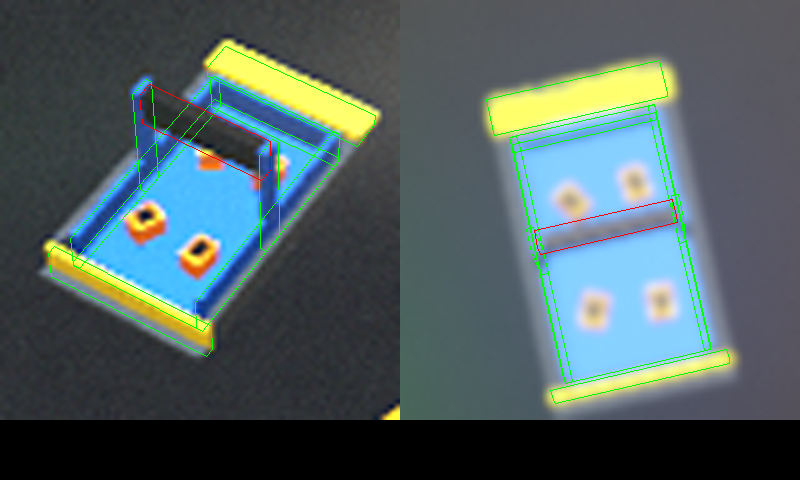

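```bash
cat > plan.py <<'E'
import sys,json,numpy as np
from scipy.spatial.transform import Rotation as Ro
from bench import ctrl
def go(x,y,z,ya=None):  # world TCP target, ya = world angle of tool y (mod pi)
    s=ctrl.get_state();R=Ro.from_rotvec(s["tool_rot"]).as_matrix();p=np.array(s["position"])
    d=R.T@(np.array([x,y,z])-p);a=np.arctan2(R[1,1],R[0,1]);w=0
    if ya is not None: w=(a-ya+np.pi/2)%np.pi-np.pi/2
    print("shift",np.round(d/.2,3).tolist(),"yaw",round(w/np.pi,4),"| p",np.round(p,4),"ya",round(a,3),"ztilt",np.round(R[:2,2],3),"F",np.round(s["ft_force"],1),"g",round(s["grip_width"],3),round(s["grip_force"],1),"t",s["time"],"q7",np.round(s["joint_positions"][6],2))
if __name__=="__main__": go(*map(float,sys.argv[1:]))
E
python3 plan.py 0.5745 0.114 0.34 0.23
```

```text
shift [-2.434, -1.622, 0.324] yaw 0.3014 | p [0.2494 0.6002 0.4048] ya 1.177 ztilt [0. 0.] F [-0.1  0.2  0.1] g 1.002 0.0 t 1.8 q7 -0.06
```

```bash
python3 -m jog '{"translation":[[-0.3,-0.2,0],[-0.6,-0.4,0],[-0.9,-0.6,0],[-0.9,-0.6,0]],"yaw":[0,0,0,0],"jaw":[0,0,0,0]}' 8; python3 -m jog '{"translation":[[-0.3,-0.2,0],[-0.6,-0.4,0],[-0.9,-0.6,0],[-0.9,-0.6,0]],"yaw":[0,0,0,0],"jaw":[0,0,0,0]}' ; python3 plan.py 0.5745 0.114 0.34 0.23
```

```text
time: 2.3
position: [0.3724, 0.4166, 0.4052]
tool_rot: [0.623, 3.078, -0.0]
ft_force: [-1.0, -0.3, -0.4]
grip_width: 1.0
grip_force: 0.0
time: 2.8
position: [0.4918, 0.2363, 0.4052]
tool_rot: [0.623, 3.078, -0.001]
ft_force: [-0.0, 1.2, -0.4]
grip_width: 1.003
grip_force: 0.0
shift [-0.618, -0.402, 0.327] yaw 0.2996 | p [0.4918 0.2363 0.4052] ya 1.171 ztilt [ 0.001 -0.001] F [-0.   1.2 -0.4] g 1.003 0.0 t 2.8 q7 0.69
```

```bash
python3 -m jog '{"translation":[[-0.3,-0.2,0.1],[-0.618,-0.402,0.327],[-0.618,-0.402,0.327],[-0.618,-0.402,0.327],[-0.618,-0.402,0.327],[-0.618,-0.402,0.327],[-0.618,-0.402,0.327]],"yaw":[0.05,0.1,0.15,0.2,0.25,0.3,0.3],"jaw":[0,0,0,0,0,0,0]}' ; python3 plan.py 0.5745 0.114 0.243 0.23
```

```text
time: 3.68
position: [0.5731, 0.1189, 0.3395]
tool_rot: [1.944, 2.468, 0.0]
ft_force: [-0.3, -0.3, -0.0]
grip_width: 0.996
grip_force: 0.0
shift [-0.025, 0.001, 0.482] yaw 0.002 | p [0.5731 0.1189 0.3395] ya 0.236 ztilt [0. 0.] F [-0.3 -0.3 -0. ] g 0.996 0.0 t 3.675 q7 0.07
```

```bash
python3 - <<'E'
from h import *
s,t=shots()
c=np.zeros((480,800,3),np.uint8)
for k,(im,(x,y)) in enumerate(zip((s,t),((240,120),(240,140)))):
    c[:,400*k:400*k+400]=cv2.resize(im["pixels"][y:y+120,x:x+100],(400,480),interpolation=cv2.INTER_CUBIC)
cv2.imwrite("pics/g1.png",c)
E
```

```text
(no output)
```

View pics/g1.png

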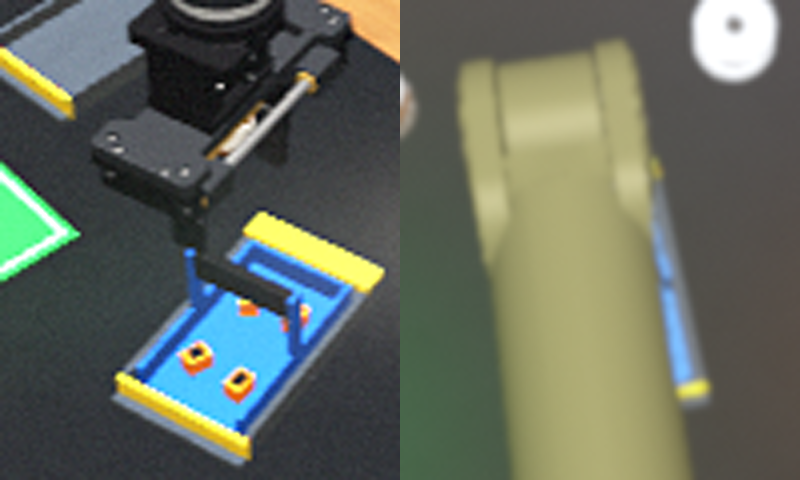

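```bash
python3 -m jog '{"translation":[[-0.025,0,0.2],[-0.025,0,0.4],[-0.025,0,0.482],[-0.025,0,0.482]],"yaw":[0,0,0,0],"jaw":[0,0,0,0]}' ; python3 -m jog '{"translation":[[0,0,0],[0,0,0],[0,0,0],[0,0,0],[0,0,0],[0,0,0]],"yaw":[0,0,0,0,0,0],"jaw":[1,1,1,1,1,1]}' 12; python3 plan.py 0.5745 0.114 0.253 0.23
```

```text
time: 4.28
position: [0.574, 0.114, 0.2423]
tool_rot: [-1.944, -2.466, 0.002]
ft_force: [-0.4, -0.2, 0.2]
grip_width: 1.002
grip_force: 0.0
time: 5.03
position: [0.5742, 0.114, 0.243]
tool_rot: [-1.946, -2.466, -0.0]
ft_force: [0.6, -0.7, -0.0]
grip_width: 0.398
grip_force: 0.0
shift [-0.0, 0.001, -0.05] yaw 0.0015 | p [0.5742 0.114  0.243 ] ya 0.235 ztilt [0. 0.] F [ 0.6 -0.7 -0. ] g 0.398 0.0 t 5.025 q7 0.11
```

```bash
python3 -m jog '{"translation":[[0,0,0],[0,0,0],[0,0,0],[0,0,0],[0,0,0],[0,0,0],[0,0,0],[0,0,0]],"yaw":[0,0,0,0,0,0,0,0],"jaw":[1,1,1,1,1,1,1,1]}' 12; python3 plan.py 0.5745 0.114 0.253 0.235
```

```text
time: 6.02
position: [0.5741, 0.114, 0.243]
tool_rot: [-1.946, -2.466, 0.0]
ft_force: [-2.4, -0.7, 0.8]
grip_width: 0.115
grip_force: 12.0
shift [-0.0, 0.002, -0.05] yaw -0.0001 | p [0.5741 0.114  0.243 ] ya 0.235 ztilt [-0.  0.] F [-2.4 -0.7  0.8] g 0.115 12.0 t 6.025 q7 0.11
```

```bash
python3 -m jog '{"translation":[[0,0.005,-0.02],[0,0.01,-0.04],[0,0.015,-0.06],[0,0.02,-0.08],[0,0.02,-0.1],[0,0.02,-0.12],[0,0.02,-0.12]],"yaw":[0,0,0,0,0,0,0],"jaw":[1,1,1,1,1,1,1]}' 12; python3 plan.py 0.5742 0.114 0.253 0.235; python3 - <<'E'
from h import *
s=ctrl.get_image("side")
cv2.imwrite("pics/g2.png",cv2.resize(s["pixels"][120:250,230:370],(700,600),interpolation=cv2.INTER_CUBIC)[:600])
E
```

```text
time: 6.9
position: [0.5778, 0.1148, 0.267]
tool_rot: [-1.946, -2.465, 0.001]
ft_force: [1.6, -0.6, -9.6]
grip_width: 0.141
grip_force: 12.8
shift [0.0, -0.018, 0.07] yaw -0.0002 | p [0.5778 0.1148 0.267 ] ya 0.235 ztilt [-0.001 -0.   ] F [ 1.6 -0.6 -9.6] g 0.141 12.8 t 6.9 q7 0.1
```

View pics/g2.png

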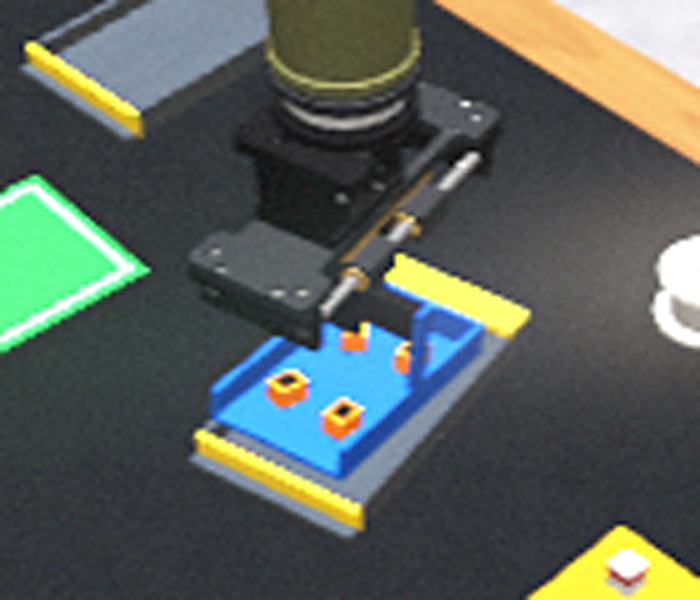

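```bash
python3 -m jog '{"translation":[[0,-0.03,-0.03],[0,-0.06,-0.05],[0,-0.1,-0.07],[0,-0.15,-0.1],[0,-0.2,-0.15],[0,-0.2,-0.2],[0,-0.2,-0.3],[0,-0.2,-0.3]],"yaw":[0,0,0,0,0,0,0,0],"jaw":[1,1,1,1,1,1,1,1]}' 14; python3 plan.py 0.5742 0.114 0.253 0.235; python3 - <<'E'
from h import *
s=ctrl.get_image("side")
cv2.imwrite("pics/g3.png",cv2.resize(s["pixels"][120:260,220:370],(640,600),interpolation=cv2.INTER_CUBIC)[:600])
E
```

```text
time: 7.95
position: [0.5402, 0.1057, 0.3292]
tool_rot: [1.945, 2.464, 0.006]
ft_force: [0.0, -0.0, -3.8]
grip_width: 0.115
grip_force: 14.0
shift [0.0, 0.173, 0.382] yaw -0.0001 | p [0.5402 0.1057 0.3292] ya 0.235 ztilt [0.005 0.002] F [ 0.  -0.  -3.8] g 0.115 14.0 t 7.95 q7 0.05
```

View pics/g3.png

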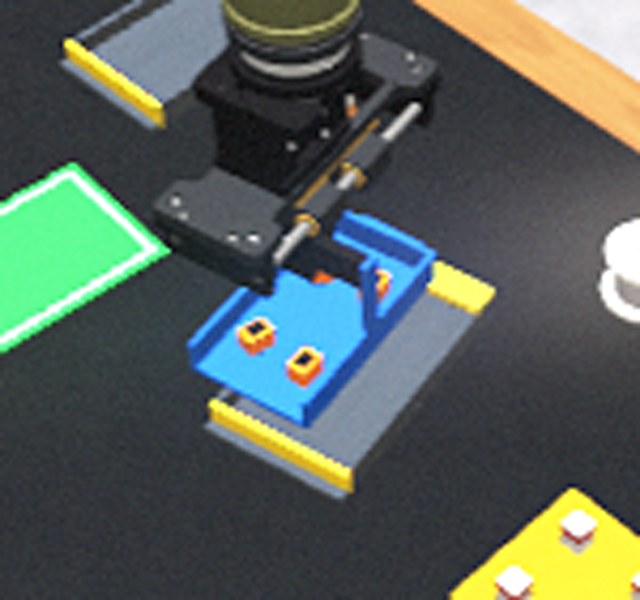

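```bash
python3 -m jog '{"translation":[[0,0,-0.03],[0,0,-0.06],[0,0,-0.1],[0,0,-0.1]],"yaw":[0,0,0,0],"jaw":[1,1,1,1]}' 30; python3 plan.py 0.5055 -0.3623 0.349 -0.231
```

```text
time: 8.5
position: [0.5396, 0.1056, 0.3479]
tool_rot: [1.946, 2.465, 0.002]
ft_force: [0.7, 0.4, -3.8]
grip_width: 0.106
grip_force: 30.0
shift [-2.236, -0.709, -0.007] yaw 0.1482 | p [0.5396 0.1056 0.3479] ya 0.235 ztilt [0.002 0.001] F [ 0.7  0.4 -3.8] g 0.106 30.0 t 8.5 q7 0.05
```

```bash
python3 -m jog '{"translation":[[-0.05,-0.015,0],[-0.15,-0.045,0],[-0.28,-0.09,0],[-0.42,-0.135,0],[-0.56,-0.18,0],[-0.7,-0.225,0],[-0.85,-0.27,0],[-1.0,-0.32,0]],"yaw":[0,0,0,0.005,0.01,0.02,0.03,0.04],"jaw":[1,1,1,1,1,1,1,1]}'; python3 plan.py 0.5055 -0.3623 0.349 -0.231
```

```text
time: 9.5
position: [0.5232, -0.1061, 0.347]
tool_rot: [2.1, 2.336, 0.0]
ft_force: [-0.1, 0.4, -4.3]
grip_width: 0.11
grip_force: 30.0
shift [-1.264, -0.224, -0.01] yaw 0.1074 | p [ 0.5232 -0.1061  0.347 ] ya 0.107 ztilt [ 0. -0.] F [-0.1  0.4 -4.3] g 0.11 30.0 t 9.5 q7 0.32
```

```bash
python3 -m jog '{"translation":[[-0.12,-0.02,0],[-0.25,-0.05,0],[-0.38,-0.07,0],[-0.5,-0.09,0],[-0.6,-0.11,0],[-0.7,-0.13,0],[-0.76,-0.14,0],[-0.8,-0.14,0]],"yaw":[0.015,0.03,0.045,0.06,0.07,0.08,0.085,0.085],"jaw":[1,1,1,1,1,1,1,1]}'; python3 - <<'E'
from fit import *
from plan import go
s,t=shots();rs=[net("tub_in",s,(406,336),60),net("tub_in",t,(448,247),60)]
for I,R in(([s,t],rs),([s],rs[:1]),([t],rs[1:])):
    if all(r is not None for r in R): print(fit(I,R,TUB,[.4763,-.3554,-.23],0))
cv2.imwrite("pics/g4.png",np.hstack([s["pixels"][150:400,260:560],t["pixels"][150:400,300:600]]))
go(0.5055,-.3623,.349,-.231)
E
```

```text
time: 10.5
position: [0.513, -0.2665, 0.3469]
tool_rot: [-2.39, -2.038, -0.0]
ft_force: [0.2, 0.0, -3.2]
grip_width: 0.112
grip_force: 30.0
(array([ 0.47763808, -0.35488097, -0.22157755]), np.float64(0.5097229480743408))
(array([ 0.47749365, -0.35415498, -0.22646548]), np.float64(0.9596936106681824))
(array([ 0.44502046, -0.36365132,  0.18527634]), np.float64(0.06498962640762329))
shift [-0.485, 0.037, -0.011] yaw 0.0235 | p [ 0.5133 -0.2653  0.3468] ya -0.157 ztilt [-0.     0.001] F [ 0.2  0.7 -4.1] g 0.112 30.0 t 10.7 q7 0.41
```

View pics/g4.png

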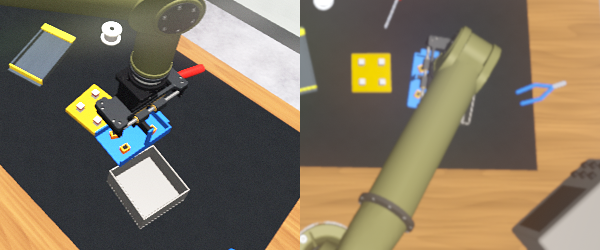

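```bash
python3 -m jog '{"translation":[[-0.12,0.01,0],[-0.24,0.02,0],[-0.36,0.03,0],[-0.45,0.037,0.05],[-0.48,0.037,0.1],[-0.48,0.037,0.15],[-0.48,0.037,0.15]],"yaw":[0.005,0.01,0.015,0.02,0.022,0.022,0.022],"jaw":[1,1,1,1,1,1,1]}' 30; python3 - <<'E'
from fit import *
from plan import go
s,t=shots();r=net("bin_handle",s)
# bin pose from side view, level: fit x,y along with z offsets
st=ctrl.get_state();p=st["position"];best=[]
for dz in np.arange(-.012,.013,.004):
    x,q=fit([s],[r],BIN,[p[0],p[1],-.227],p[2]-.164-.072+dz);best.append((round(q,3),round(dz,3),np.round(x-[p[0],p[1],-.227],4).tolist()))
print(best)
cv2.imwrite("pics/g5.png",cv2.resize(s["pixels"][230:400,320:500],(630,595),interpolation=cv2.INTER_CUBIC))
go(0.5065,-.3613,.300,-.227)
E
```

```text
time: 11.58
position: [0.5054, -0.3604, 0.3153]
tool_rot: [-2.455, -1.955, 0.0]
ft_force: [-0.3, -0.3, -4.0]
grip_width: 0.113
grip_force: 30.0
[(np.float64(0.555), np.float64(-0.012), [0.0028, 0.0017, 0.0004]), (np.float64(0.554), np.float64(-0.008), [0.0012, 0.0013, -0.0034]), (np.float64(0.554), np.float64(-0.004), [-0.0003, 0.0008, -0.0036]), (np.float64(0.552), np.float64(0.0), [-0.0018, 0.0003, 0.0029]), (np.float64(0.55), np.float64(0.004), [-0.0032, -0.0007, -0.0051]), (np.float64(0.548), np.float64(0.008), [-0.0052, -0.0009, 0.0073]), (np.float64(0.546), np.float64(0.012), [-0.0065, -0.0013, 0.0111])]
shift [0.0, 0.004, 0.086] yaw 0.0003 | p [ 0.5057 -0.3612  0.3172] ya -0.226 ztilt [0.001 0.   ] F [ 1.6  0.4 -3.6] g 0.11 30.0 t 11.725 q7 0.56
```

View pics/g5.png

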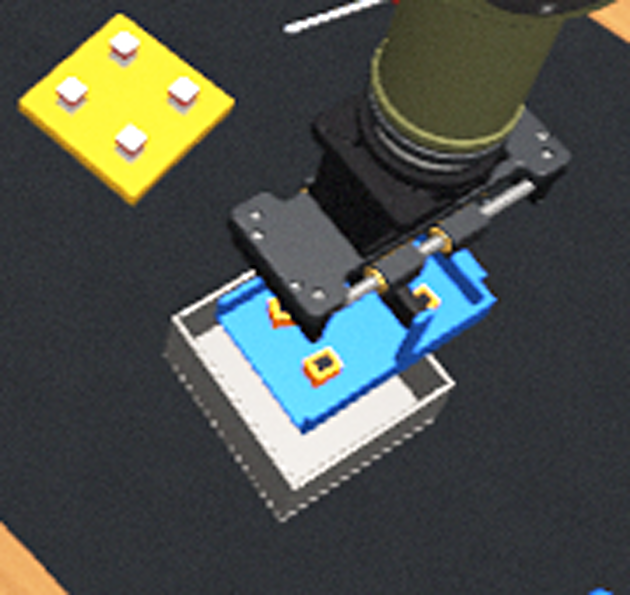

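```bash
python3 -m jog '{"translation":[[0,0,0.03],[0,0,0.06],[0,0,0.086],[0,0,0.086],[0,0,0.086]],"yaw":[0,0,0,0,0],"jaw":[1,1,1,1,1]}' 9; python3 plan.py 0.5065 -0.3613 0.300; python3 -m jog '{"translation":[[0,0,0.01],[0,0,0.02],[0,-0.005,0.03],[0,-0.015,0.04],[0,-0.015,0.04]],"yaw":[0,0,0,0,0],"jaw":[1,1,1,1,1]}' 9; python3 plan.py 0.5065 -0.3613 0.300
```

```text
time: 12.35
position: [0.5052, -0.3619, 0.2998]
tool_rot: [2.459, 1.955, 0.0]
ft_force: [1.6, -0.1, -3.8]
grip_width: 0.115
grip_force: 9.0
shift [0.005, 0.005, -0.001] yaw 0.0 | p [ 0.5052 -0.3619  0.2998] ya -0.227 ztilt [ 0. -0.] F [ 1.6 -0.1 -3.8] g 0.115 9.0 t 12.35 q7 0.57
time: 12.98
position: [0.5023, -0.3616, 0.294]
tool_rot: [2.458, 1.954, 0.003]
ft_force: [-1.9, 3.3, 8.3]
grip_width: 0.127
grip_force: 8.8
shift [0.006, 0.02, -0.03] yaw 0.0 | p [ 0.5023 -0.3616  0.294 ] ya -0.227 ztilt [0.002 0.   ] F [-1.9  3.3  8.3] g 0.127 8.8 t 12.975 q7 0.58
```

```bash
python3 -m jog '{"translation":[[0,0,0],[0,0,0],[0,-0.005,0.01],[0,-0.01,0.02],[0,-0.01,0.02]],"yaw":[0,0,0,0,0],"jaw":[1,1,1,1,1]}' 5; python3 - <<'E'
from h import *
from plan import go
s=ctrl.get_image("side")
cv2.imwrite("pics/g6.png",cv2.resize(s["pixels"][230:400,320:500],(630,595),interpolation=cv2.INTER_CUBIC))
go(0.5065,-.3613,.300,-.227)
E
```

```text
time: 13.6
position: [0.4999, -0.3614, 0.2893]
tool_rot: [2.459, 1.954, 0.001]
ft_force: [-3.2, 2.3, 6.0]
grip_width: 0.14
grip_force: 4.9
shift [0.008, 0.032, -0.053] yaw -0.0003 | p [ 0.5    -0.3614  0.2894] ya -0.228 ztilt [ 0.001 -0.   ] F [-4.   1.9  6.2] g 0.135 4.9 t 13.65 q7 0.58
```

View pics/g6.png

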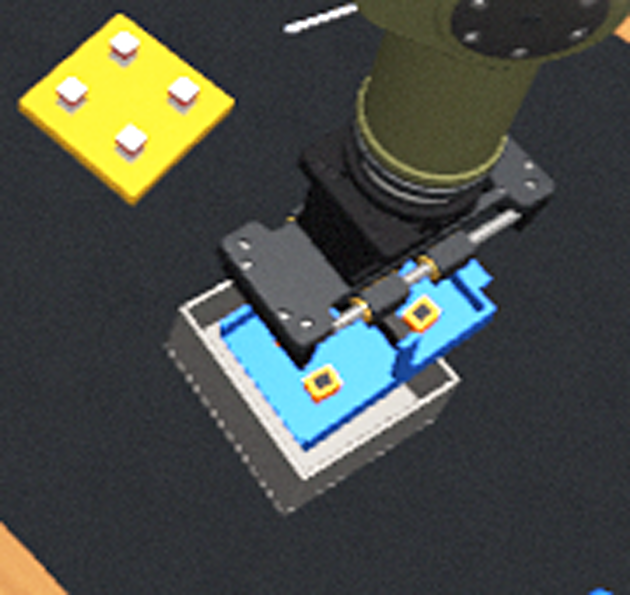

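```bash
python3 -m jog '{"translation":[[0,-0.03,0],[0,-0.06,0.01],[0,-0.09,0.02],[0,-0.09,0.03],[0,-0.09,0.04],[0,-0.09,0.04]],"yaw":[0,0,0,0,0,0],"jaw":[1,1,1,1,1,1]}' 5; python3 - <<'E'
from h import *
from plan import go
s=ctrl.get_image("side")
cv2.imwrite("pics/g7.png",cv2.resize(s["pixels"][230:400,320:500],(630,595),interpolation=cv2.INTER_CUBIC))
go(0.5065,-.3613,.300,-.227)
E
```

```text
time: 14.4
position: [0.4824, -0.3567, 0.2794]
tool_rot: [-2.458, -1.954, 0.001]
ft_force: [-3.2, 1.7, 2.5]
grip_width: 0.175
grip_force: 4.9
shift [0.005, 0.122, -0.102] yaw -0.0002 | p [ 0.4825 -0.3567  0.2795] ya -0.227 ztilt [-0.001  0.   ] F [-4.6  1.4  3. ] g 0.176 4.8 t 14.45 q7 0.58
```

View pics/g7.png

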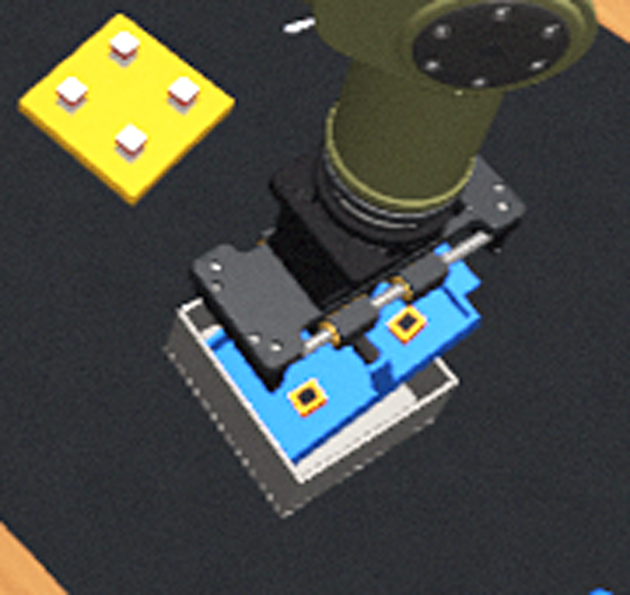

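```bash
python3 -m jog '{"translation":[[0,0,0.015],[0,0,0.03],[0,0.01,0.04],[0,0.02,0.04],[0,0.03,0.04],[0,0.03,0.04]],"yaw":[0,0,0,0,0,0],"jaw":[1,1,1,1,1,1]}' 5; python3 plan.py 0.5065 -0.3613 0.300; python3 -m jog '{"translation":[[0,0.01,0.0],[0,0.02,0.0],[0,0.03,0.0],[0,0.04,0.0],[0,0.04,0.0]],"yaw":[0,0,0,0,0],"jaw":[1,1,1,1,1]}' 5; python3 - <<'E'
from h import *
from plan import go
s=ctrl.get_image("side")
cv2.imwrite("pics/g8.png",cv2.resize(s["pixels"][230:400,320:500],(630,595),interpolation=cv2.INTER_CUBIC))
go(0.5065,-.3613,.300,-.227)
E
```

```text
time: 15.2
position: [0.4882, -0.3586, 0.2724]
tool_rot: [-2.459, -1.955, 0.001]
ft_force: [-5.7, 2.0, 7.8]
grip_width: 0.188
grip_force: 5.4
shift [0.007, 0.092, -0.138] yaw 0.0 | p [ 0.4882 -0.3586  0.2724] ya -0.228 ztilt [-0.001 -0.   ] F [-5.7  2.   7.8] g 0.188 5.4 t 15.2 q7 0.59
time: 15.82
position: [0.4963, -0.3607, 0.2729]
tool_rot: [2.458, 1.954, -0.0]
ft_force: [-5.9, 1.2, 9.2]
grip_width: 0.173
grip_force: 7.4
shift [0.008, 0.051, -0.136] yaw -0.0002 | p [ 0.4963 -0.3607  0.2729] ya -0.228 ztilt [ 0.001 -0.001] F [-5.9  1.1  9.6] g 0.171 7.4 t 15.875 q7 0.59
```

View pics/g8.png

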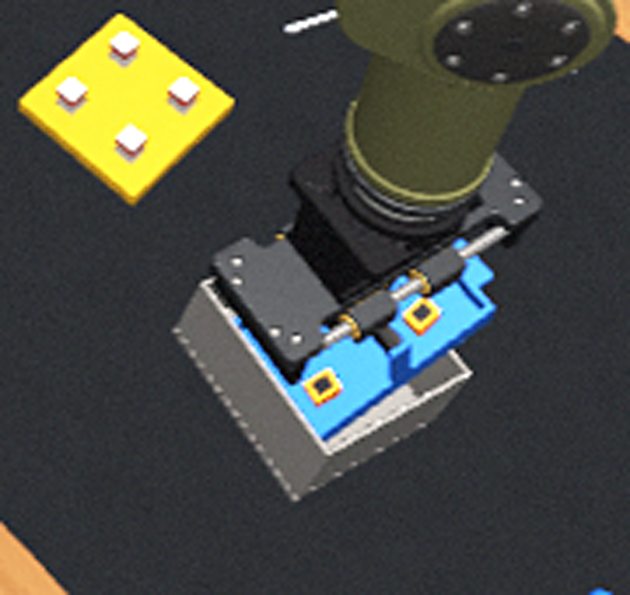

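```bash
python3 -m jog '{"translation":[[0,-0.02,-0.03],[0,-0.04,-0.08],[0,-0.04,-0.14],[0,-0.04,-0.2],[0,-0.04,-0.26],[0,-0.04,-0.3],[0,-0.04,-0.3]],"yaw":[0,0,0,0,0,0,0],"jaw":[1,1,1,1,1,1,1]}' 14; python3 - <<'E'
from fit import *
from plan import go
s,t=shots()
for x in ([.48,-.36,-.23],[.49,-.35,-.23]): print(fit([s],[net("tub_in",s,(406,326),80)],TUB,x,0))
cv2.imwrite("pics/g9.png",cv2.resize(s["pixels"][210:400,300:500],(600,570),interpolation=cv2.INTER_CUBIC))
go(0.51,-.34,.330,.56)
E
```

```text
time: 16.75
position: [0.4889, -0.3582, 0.3325]
tool_rot: [2.458, 1.955, 0.001]
ft_force: [-0.1, 0.1, -4.0]
grip_width: 0.115
grip_force: 14.0
(array([ 0.4759981 , -0.35396856, -0.22203476]), np.float64(0.46939098834991455))
(array([ 0.47648041, -0.35359345, -0.22021556]), np.float64(0.4697805643081665))
shift [0.111, 0.085, 0.006] yaw -0.2506 | p [ 0.4885 -0.3578  0.3312] ya -0.227 ztilt [-0.001  0.001] F [ 0.4  0.9 -4.4] g 0.116 14.0 t 16.95 q7 0.55
```

View pics/g9.png

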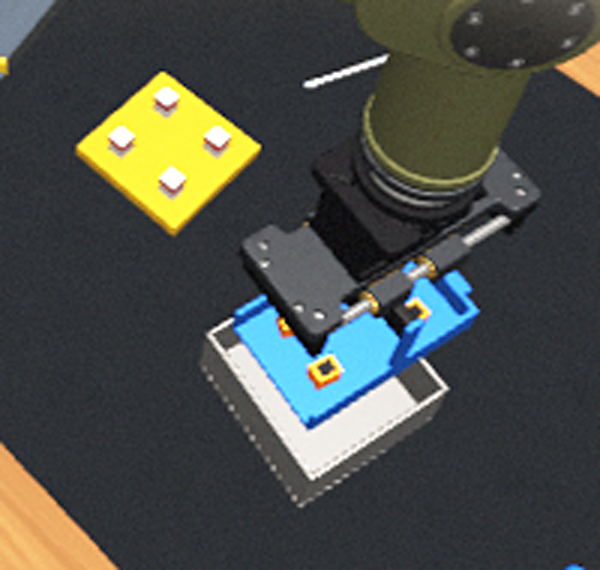

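```bash
python3 -m jog '{"translation":[[0,0,-0.05],[0.03,0,-0.05],[0.06,0.03,-0.05],[0.1,0.06,-0.05],[0.13,0.08,-0.05],[0.13,0.09,-0.05]],"yaw":[-0.04,-0.08,-0.13,-0.18,-0.22,-0.2506],"jaw":[1,1,1,1,1,1]}' 14; python3 - <<'E'
from fit import *
from plan import go
go(.510,-.333,.320,.563)
s,t=shots()
p=ctrl.get_state()["position"]
for n in("s","t"):
  im=s if n=="s" else t
  r=net("tub_in",im); print(n,None if r is None else r.sum())
b=s["pixels"].astype(int);bl=((b[:,:,0]>150)&(b[:,:,0]-b[:,:,2]>80)).astype(np.uint8);bl[:150]=0
print(bl.sum())
r=net("bin_handle",s)
r=cv2.morphologyEx(r.astype(np.uint8),cv2.MORPH_CLOSE,np.ones((7,7)))
for dz in np.arange(-.012,.017,.004):
    x,q=fit([s],[r],BIN,[p[0],p[1],.56],p[2]-.236+dz);print(round(dz,3),round(q,3),np.round(x-[p[0],p[1],.56],4).tolist())
E
```

```text
time: 17.7
position: [0.5125, -0.336, 0.3411]
tool_rot: [-1.514, -2.751, -0.001]
ft_force: [0.6, -0.7, -3.3]
grip_width: 0.116
grip_force: 14.0
shift [0.019, -0.003, 0.105] yaw 0.0005 | p [ 0.5125 -0.336   0.3411] ya 0.565 ztilt [-0.001  0.001] F [ 0.6 -0.7 -3.3] g 0.116 14.0 t 17.7 q7 1.25
s 2544
t 478
1144
-0.012 0.403 [0.0101, 0.006, 0.0143]
-0.008 0.4 [0.0081, 0.0044, 0.0092]
-0.004 0.399 [0.0061, 0.0043, 0.015]
0.0 0.397 [0.0049, 0.0036, 0.0027]
0.004 0.393 [0.0026, 0.003, 0.0001]
0.008 0.391 [0.0004, 0.002, -0.0026]
0.012 0.387 [-0.0016, 0.0014, 0.0042]
0.016 0.385 [-0.0022, 0.0011, -0.0044]
```

```bash
python3 -m jog '{"translation":[[0.01,0,0.06],[0.019,0,0.12],[0.019,0,0.18],[0.019,0,0.23],[0.019,0,0.24],[0.019,0,0.24]],"yaw":[0,0,0,0,0,0],"jaw":[1,1,1,1,1,1]}' 8; python3 plan.py .51 -.333 .287; python3 -m jog '{"translation":[[0,0,0.01],[0,0,0.015],[0,0,0.02],[0,0,0.02]],"yaw":[0,0,0,0],"jaw":[1,1,1,1]}' 5;  python3 plan.py .51 -.333 .287
```

```text
time: 18.7
position: [0.5101, -0.3336, 0.2938]
tool_rot: [1.521, 2.749, -0.0]
ft_force: [0.0, -0.3, -3.2]
grip_width: 0.111
grip_force: 8.0
shift [0.003, 0.001, 0.034] yaw 0.0 | p [ 0.5101 -0.3336  0.2938] ya 0.56 ztilt [ 0. -0.] F [ 0.  -0.3 -3.2] g 0.111 8.0 t 18.7 q7 1.27
time: 19.2
position: [0.51, -0.3335, 0.2897]
tool_rot: [-1.521, -2.749, -0.0]
ft_force: [-0.4, -0.2, -3.9]
grip_width: 0.115
grip_force: 5.0
shift [0.002, 0.001, 0.014] yaw 0.0 | p [ 0.51   -0.3335  0.2897] ya 0.56 ztilt [0. 0.] F [-0.4 -0.2 -3.9] g 0.115 5.0 t 19.2 q7 1.27
```

```bash
python3 -m jog '{"translation":[[0,0,0.015],[0,-0.02,0.02],[0,-0.04,0.025],[0,-0.06,0.03],[0,-0.085,0.035],[0,-0.085,0.035]],"yaw":[0,0,0,0,0,0],"jaw":[1,1,1,1,1,1]}' 5; python3 plan.py .51 -.333 .287; python3 -m jog '{"translation":[[0,-0.02,0.005],[0,-0.04,0.015],[0,-0.065,0.025],[0,-0.065,0.025]],"yaw":[0,0,0,0],"jaw":[1,1,1,1]}' 4;  python3 plan.py .51 -.333 .287
```

```text
time: 19.95
position: [0.4953, -0.3431, 0.283]
tool_rot: [1.522, 2.748, -0.0]
ft_force: [0.5, 0.4, 4.4]
grip_width: 0.17
grip_force: 5.0
shift [0.004, 0.089, -0.02] yaw 0.0 | p [ 0.4953 -0.3431  0.283 ] ya 0.559 ztilt [ 0.001 -0.   ] F [0.5 0.4 4.4] g 0.17 5.0 t 19.95 q7 1.29
time: 20.45
position: [0.4837, -0.35, 0.2771]
tool_rot: [-1.522, -2.747, 0.001]
ft_force: [1.0, -1.1, -1.1]
grip_width: 0.197
grip_force: 4.0
shift [0.002, 0.156, -0.05] yaw 0.0 | p [ 0.4837 -0.35    0.2771] ya 0.559 ztilt [-0.001 -0.   ] F [ 1.  -1.1 -1.1] g 0.197 4.0 t 20.45 q7 1.31
```

```bash
python3 -m jog '{"translation":[[0,-0.025,0.015],[0,-0.05,0.03],[0,-0.07,0.045],[0,-0.07,0.045]],"yaw":[0,0,0,0],"jaw":[1,1,1,1]}' 4; python3 plan.py .51 -.333 .287; python3 -m jog '{"translation":[[0,-0.025,0.015],[0,-0.05,0.03],[0,-0.075,0.045],[0,-0.075,0.045]],"yaw":[0,0,0,0],"jaw":[1,1,1,1]}' 4;  python3 plan.py .51 -.333 .287
```

```text
time: 20.95
position: [0.4717, -0.3575, 0.2682]
tool_rot: [-1.522, -2.747, 0.001]
ft_force: [-0.6, -0.4, 0.2]
grip_width: 0.234
grip_force: 6.0
shift [0.002, 0.227, -0.094] yaw 0.0 | p [ 0.4717 -0.3575  0.2682] ya 0.559 ztilt [-0.002 -0.   ] F [-0.6 -0.4  0.2] g 0.234 6.0 t 20.95 q7 1.34
time: 21.45
position: [0.4607, -0.3647, 0.2602]
tool_rot: [1.52, 2.748, 0.002]
ft_force: [3.9, 1.4, 2.5]
grip_width: 0.251
grip_force: 3.9
shift [0.003, 0.293, -0.134] yaw 0.0 | p [ 0.4607 -0.3647  0.2602] ya 0.56 ztilt [0.002 0.   ] F [3.9 1.4 2.5] g 0.251 3.9 t 21.45 q7 1.37
```

```bash
python3 -m jog '{"translation":[[0,-0.025,0],[0,-0.05,-0.005],[0,-0.075,-0.01],[0,-0.1,-0.01],[0,-0.1,-0.01],[0,-0.1,-0.01]],"yaw":[0,0,0,0,0,0],"jaw":[1,1,1,1,1,1]}' 4; python3 - <<'E'
from h import *
from plan import go
go(.51,-.333,.287)
s,t=shots()
for n,im in(("s",s),("t",t)):
    h=cv2.cvtColor(im["pixels"],cv2.COLOR_BGR2HSV)
    m=((h[...,0]>5)&(h[...,0]<18)&(h[...,1]>170)&(h[...,2]>150)).astype(np.uint8)
    k,_,st,c=cv2.connectedComponentsWithStats(m);print(n,[(st[i,4],np.round(c[i]).tolist()) for i in range(1,k) if st[i,4]>4 and c[i][1]>150])
cv2.imwrite("pics/g10.png",cv2.resize(s["pixels"][210:400,300:500],(600,570),interpolation=cv2.INTER_CUBIC))
E
```

```text
time: 22.2
position: [0.4425, -0.3758, 0.2615]
tool_rot: [-1.521, -2.748, 0.001]
ft_force: [-0.2, 0.2, 0.3]
grip_width: 0.269
grip_force: 4.2
shift [0.002, 0.399, -0.128] yaw 0.0 | p [ 0.4425 -0.3758  0.2615] ya 0.559 ztilt [-0.001 -0.   ] F [-0.2  0.2  0.3] g 0.269 4.2 t 22.2 q7 1.4
s [(np.int32(5), [392.0, 340.0])]
t [(np.int32(97), [126.0, 162.0])]
```

```bash
python3 -m jog '{"translation":[[0,-0.03,0],[0,-0.05,0],[0,-0.02,0],[0,-0.05,0],[0,-0.02,0],[0,-0.05,0],[0,-0.02,0],[0,-0.04,0]],"yaw":[0,0.01,0,-0.01,0,0.01,0,0],"jaw":[1,1,1,1,1,1,1,1]}' 4; python3 plan.py .51 -.333 .287; python3 -m jog '{"translation":[[0,0.03,-0.02],[0,0.06,-0.06],[0,0.09,-0.12],[0,0.12,-0.2],[0,0.15,-0.3],[0,0.15,-0.4],[0,0.15,-0.5],[0,0.15,-0.5]],"yaw":[0,0,0,0,0,0,0,0],"jaw":[1,1,1,1,1,1,1,1]}' 9; python3 - <<'E'
from h import *
from plan import go
go(.51,-.333,.287)
s,t=shots()
for n,im in(("s",s),("t",t)):
    h=cv2.cvtColor(im["pixels"],cv2.COLOR_BGR2HSV)
    m=((h[...,0]>3)&(h[...,0]<22)&(h[...,1]>130)&(h[...,2]>120)).astype(np.uint8)
    k,_,st,c=cv2.connectedComponentsWithStats(m);print(n,[(st[i,4],np.round(c[i]).tolist()) for i in range(1,k) if st[i,4]>4 and (300<c[i][0]<520) and c[i][1]>(200 if n=="s" else 150)])
cv2.imwrite("pics/g11.png",np.hstack([cv2.resize(s["pixels"][220:400,320:480],(480,540),interpolation=cv2.INTER_CUBIC),cv2.resize(t["pixels"][190:290,400:500],(320,540),interpolation=cv2.INTER_CUBIC)]))
E
```

```text
time: 23.3
position: [0.437, -0.3791, 0.2616]
tool_rot: [1.518, 2.75, 0.001]
ft_force: [2.3, 1.1, -2.4]
grip_width: 0.273
grip_force: 4.1
shift [0.001, 0.432, -0.127] yaw 0.0 | p [ 0.437  -0.3791  0.2616] ya 0.562 ztilt [0.    0.001] F [ 2.3  1.1 -2.4] g 0.273 4.1 t 23.3 q7 1.41
time: 24.3
position: [0.4618, -0.3647, 0.3641]
tool_rot: [1.52, 2.745, -0.0]
ft_force: [0.4, -0.4, -3.8]
grip_width: 0.253
grip_force: 15.2
shift [0.008, 0.287, 0.386] yaw 0.0 | p [ 0.4618 -0.3647  0.3641] ya 0.559 ztilt [ 0.004 -0.002] F [ 0.4 -0.4 -3.8] g 0.253 15.2 t 24.3 q7 1.31
s [(np.int32(104), [353.0, 273.0]), (np.int32(9), [405.0, 309.0]), (np.int32(6), [443.0, 318.0]), (np.int32(14), [413.0, 349.0]), (np.int32(11), [405.0, 352.0]), (np.int32(17), [410.0, 360.0])]
t [(np.int32(5), [351.0, 238.0]), (np.int32(5), [462.0, 258.0])]
```

```bash
python3 - <<'E'
from h import *
s,t=shots()
h=cv2.cvtColor(s["pixels"],cv2.COLOR_BGR2HSV)
m=((h[...,0]>3)&(h[...,0]<22)&(h[...,1]>130)&(h[...,2]>120)).astype(np.uint8)
k,_,st,c=cv2.connectedComponentsWithStats(m)
for i in range(1,k):
    if st[i,4]>3 and 370<c[i][0]<480 and c[i][1]>290:
        X=onz(s,c[i],.012);d=X[:2]-[.477,-.354];a=-.222
        print(st[i],np.round(X,3),"tub",np.round([d@[np.cos(a),np.sin(a)],d@[-np.sin(a),np.cos(a)]],3),h[int(c[i][1]),int(c[i][0])])
p=np.array(ctrl.get_state()["position"]);print(proj(s,[p-[0,0,.155]]))
E
```

```text
[403 309   2   3   5] [ 0.53  -0.307  0.012] tub [0.041 0.058] [ 19 181 135]
[440 317   4   3   7] [ 0.581 -0.384  0.012] tub [ 0.108 -0.007] [ 19 132 185]
[411 344   2   3   5] [ 0.475 -0.374  0.012] tub [ 0.003 -0.02 ] [ 17 219 246]
[411 348   6   3  14] [ 0.47  -0.383  0.012] tub [-0.001 -0.03 ] [ 11 229 226]
[402 352   9   2  11] [ 0.451 -0.375  0.012] tub [-0.021 -0.026] [ 15 215 154]
[408 354   7   9  19] [ 0.446 -0.392  0.012] tub [-0.022 -0.044] [ 12 230 237]
[[419.55363174 307.94715791]]
```

View pics/g11.png

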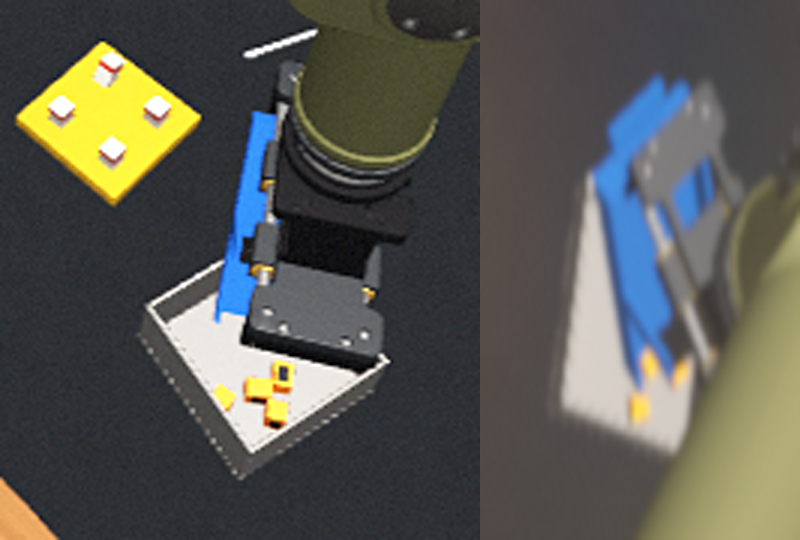

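```bash
python3 plan.py .52 -.17 .365 .35; python3 -m jog '{"translation":[[0.1,0.05,0],[0.2,0.12,0],[0.3,0.2,0],[0.45,0.3,0],[0.6,0.4,0],[0.75,0.55,0],[0.83,0.66,0],[0.83,0.66,0]],"yaw":[0.01,0.02,0.03,0.04,0.05,0.06,0.068,0.068],"jaw":[1,1,1,1,1,1,1,1]}' 12;python3 plan.py .52 0 .365 .15
```

```text
shift [0.665, 0.763, -0.021] yaw 0.0668 | p [ 0.4613 -0.3636  0.3608] ya 0.56 ztilt [-0.002  0.001] F [-0.4 -0.3 -3.9] g 0.25 15.2 t 24.5 q7 1.31
time: 25.5
position: [0.4859, -0.1503, 0.3608]
tool_rot: [-1.798, -2.574, -0.0]
ft_force: [0.1, -0.2, -4.5]
grip_width: 0.246
grip_force: 18.8
shift [0.647, 0.419, -0.02] yaw 0.0641 | p [ 0.4859 -0.1503  0.3608] ya 0.351 ztilt [-0.002  0.001] F [ 0.1 -0.2 -4.5] g 0.246 18.8 t 25.5 q7 0.62
```

```bash
python3 -m jog '{"translation":[[0.12,0.08,-0.01],[0.25,0.16,-0.02],[0.4,0.25,-0.02],[0.52,0.33,-0.02],[0.64,0.42,-0.02],[0.76,0.45,-0.02],[0.88,0.48,-0.02],[1,0.5,-0.02]],"yaw":[0.01,0.02,0.03,0.04,0.05,0.06,0.064,0.064],"jaw":[1,1,1,1,1,1,1,1]}' ;python3 plan.py .50 .2 .365 0; python3 -m jog '{"translation":[[0.12,-0.01,0],[0.25,-0.02,0],[0.4,-0.02,0],[0.55,-0.03,0],[0.7,-0.05,0],[0.8,-0.08,0],[0.9,-0.1,0],[0.95,-0.1,0]],"yaw":[0.01,0.02,0.03,0.04,0.045,0.048,0.048,0.048],"jaw":[1,1,1,1,1,1,1,1]}';python3 plan.py .4631 .3589 .32 -0.045
```

```text
time: 26.5
position: [0.5114, 0.0684, 0.365]
tool_rot: [-2.056, -2.375, 0.003]
ft_force: [0.0, 0.6, -4.2]
grip_width: 0.25
grip_force: 19.0
shift [0.66, 0.038, -0.001] yaw 0.0457 | p [0.5114 0.0684 0.365 ] ya 0.143 ztilt [-0.001 -0.001] F [ 0.   0.6 -4.2] g 0.25 19.0 t 26.5 q7 -0.02
time: 27.5
position: [0.4641, 0.2541, 0.365]
tool_rot: [-2.227, -2.215, 0.002]
ft_force: [0.5, 0.1, -2.9]
grip_width: 0.246
grip_force: 19.0
shift [0.524, -0.008, 0.225] yaw 0.0126 | p [0.4641 0.2541 0.365 ] ya -0.005 ztilt [-0.001 -0.001] F [ 0.5  0.1 -2.9] g 0.246 19.0 t 27.5 q7 -0.54
```

```bash
python3 -m jog '{"translation":[[0.1,0,0.05],[0.25,-0.005,0.1],[0.4,-0.008,0.2],[0.5,-0.008,0.3],[0.524,-0.008,0.4],[0.524,-0.008,0.46],[0.524,-0.008,0.46]],"yaw":[0.003,0.006,0.009,0.0126,0.0126,0.0126,0.0126],"jaw":[1,1,1,1,1,1,1]}' ;python3 plan.py .4631 .3589 .25 -0.045;  python3 -m jog '{"translation":[[0,0,0],[0,0,0.03],[0,0,0.06],[0,0,0.09],[0,0,0.09]],"yaw":[0,0,0,0,0],"jaw":[1,1,1,1,1]}' 4; python3 plan.py .4631 .3589 .25 -0.045
```

```text
time: 28.38
position: [0.4635, 0.3572, 0.2726]
tool_rot: [2.272, 2.168, -0.004]
ft_force: [-0.0, 1.0, -3.0]
grip_width: 0.249
grip_force: 19.0
shift [0.009, -0.002, 0.113] yaw -0.0006 | p [0.4635 0.3572 0.2726] ya -0.047 ztilt [-0.002 -0.002] F [-0.  1. -3.] g 0.249 19.0 t 28.375 q7 -0.73
time: 29.0
position: [0.4633, 0.3595, 0.2564]
tool_rot: [-2.27, -2.171, -0.003]
ft_force: [-1.3, 1.7, 1.0]
grip_width: 0.117
grip_force: 4.0
shift [-0.003, -0.001, 0.032] yaw 0.0001 | p [0.4633 0.3595 0.2564] ya -0.045 ztilt [0.001 0.002] F [-1.3  1.7  1. ] g 0.117 4.0 t 29.0 q7 -0.73
```

```bash
for i in 1; do python3 -m jog '{"translation":[[0,0,0.02],[0,0,0.04],[0,0,0.06],[0,0,0.06]],"yaw":[0,0,0,0],"jaw":[1,1,1,1]}' 3; done;  python3 -m jog '{"translation":[[0,0,0.02],[0,0,0.04],[0,0,0.055],[0,0,0.055]],"yaw":[0,0,0,0],"jaw":[1,1,1,1]}' 3; python3 plan.py .4631 .3589 .239 -0.045
```

```text
time: 29.5
position: [0.4634, 0.3589, 0.2432]
tool_rot: [2.271, 2.171, 0.001]
ft_force: [0.8, 1.3, -0.4]
grip_width: 0.113
grip_force: 3.0
time: 30.0
position: [0.4634, 0.3588, 0.2323]
tool_rot: [2.271, 2.17, 0.0]
ft_force: [2.5, 1.3, 1.3]
grip_width: 0.117
grip_force: 3.0
shift [0.001, -0.002, -0.033] yaw -0.0001 | p [0.4634 0.3588 0.2323] ya -0.045 ztilt [ 0. -0.] F [2.5 1.3 1.3] g 0.117 3.0 t 30.0 q7 -0.73
```

```bash
python3 -m jog '{"translation":[[0,0,0],[0,0,0],[0,0,0],[0,0,0],[0,0,-0.1],[0,0,-0.3],[0,0,-0.6],[0,0,-0.6]],"yaw":[0,0,0,0,0,0,0,0],"jaw":[0,0,0,0,0,0,0,0]}'; python3 -m jog '{"translation":[[-0.3,0.1,0],[-0.6,0.2,0],[-0.9,0.3,0],[-0.9,0.3,0]],"yaw":[0,0,0,0],"jaw":[0,0,0,0]}'; python3 -m jog '{"translation":[[-0.3,0.1,0],[-0.6,0.1,0],[-0.7,0.1,0],[-0.7,0.1,0]],"yaw":[0,0,0,0],"jaw":[0,0,0,0]}'; cat > chk.py <<'E'
from fit import *
from plan import go
def white(im,box):
    h=cv2.cvtColor(im["pixels"],cv2.COLOR_BGR2HSV);x0,x1,y0,y1=box
    m=((h[...,1]<70)&(h[...,2]>150)).astype(np.uint8);k,_,st,c=cv2.connectedComponentsWithStats(m)
    return [(int(st[i,4]),np.round(c[i],1).tolist()) for i in range(1,k) if st[i,4]>5 and x0<c[i][0]<x1 and y0<c[i][1]<y1]
def binfit(ims,p0,z):
    rs=[net("bin_handle",i) for i in ims]
    rs=[None if r is None else cv2.morphologyEx(r.astype(np.uint8),cv2.MORPH_CLOSE,np.ones((5,5))) for r in rs]
    for n,i,r in zip("st",ims,rs):
        if r is not None: x,q=fit([i],[r],BIN,p0,z);print("bin",n,np.round(x,4),round(q,3))
E
python3 - <<'E'
from chk import *
s,t=shots();go(.5,.1,.35)
binfit([s,t],[.463,.359,-.045],.003)
for n,im,b in(("s",s,(300,400,220,300)),("t",t,(340,405,190,260))):
    print(n,white(im,b),[(round(r["p"],2),np.round(r["at"],1).tolist(),int(r["region"].sum())) for r in ctrl.silhouettes("new1_c",im)])
    for c in ((30,30),(30,-30),(-30,30),(-30,-30)): print(c,np.round(proj(im,T(np.array([[c[0],c[1],32],[c[0],c[1],14]])*1e-3,[.5533,-.1264,.0176],0)),0).tolist())
E
```

```text
time: 31.0
position: [0.4646, 0.3599, 0.3587]
tool_rot: [2.271, 2.17, 0.017]
ft_force: [0.7, 1.1, -0.3]
grip_width: 0.936
grip_force: 0.0
time: 31.5
position: [0.5164, 0.17, 0.3522]
tool_rot: [2.281, 2.158, -0.003]
ft_force: [-0.2, 0.3, -0.5]
grip_width: 0.996
grip_force: 0.0
time: 32.0
position: [0.5285, 0.035, 0.3524]
tool_rot: [-2.273, -2.168, 0.0]
ft_force: [0.3, 0.1, -0.5]
grip_width: 0.998
grip_force: 0.0
shift [0.304, -0.156, 0.013] yaw 0.0 | p [0.5286 0.038  0.3524] ya -0.042 ztilt [-0.     0.001] F [-0.2  0.4  0.2] g 0.996 0.0 t 32.1 q7 -0.13
bin s [ 0.466   0.3624 -0.0495] 0.942
bin t [ 0.4639  0.3592 -0.0322] 0.923
s [(28, [357.4, 239.6]), (33, [354.0, 245.0]), (50, [339.9, 256.0]), (48, [371.8, 255.9]), (46, [356.7, 269.7])] []
(30, 30) [[355.0, 242.0], [355.0, 246.0]]
(30, -30) [[372.0, 255.0], [372.0, 259.0]]
(-30, 30) [[340.0, 255.0], [340.0, 259.0]]
(-30, -30) [[357.0, 269.0], [357.0, 273.0]]
t [(43, [361.1, 210.2]), (38, [381.0, 211.5]), (34, [361.5, 231.4]), (35, [381.7, 231.5])] []
(30, 30) [[361.0, 211.0], [360.0, 212.0]]
(30, -30) [[381.0, 211.0], [380.0, 212.0]]
(-30, 30) [[361.0, 230.0], [361.0, 231.0]]
(-30, -30) [[381.0, 230.0], [380.0, 231.0]]
```

```bash
python3 - <<'E'
from chk import *
s,t=shots()
a=white(s,(300,400,220,300));b=white(t,(340,405,190,260))
for i,j in((0,0),(1,0),(2,2),(3,1),(4,3)):
    X,e=tri(s,a[i][1],t,b[j][1]);print(a[i],b[j],np.round(X,4),round(e,4))
im=s;print(cv2.cvtColor(im["pixels"],cv2.COLOR_BGR2HSV)[232:252,346:366,1]);print(cv2.cvtColor(im["pixels"],cv2.COLOR_BGR2HSV)[232:252,346:366,0])
E
```

```text
(28, [357.4, 239.6]) (43, [361.1, 210.2]) [ 0.5844 -0.0973  0.0425] 0.0035
(34, [354.1, 245.0]) (43, [361.1, 210.2]) [ 0.5837 -0.096   0.0183] 0.0049
(49, [339.9, 256.0]) (34, [361.5, 231.4]) [ 0.52   -0.0979  0.0327] 0.0002
(48, [371.8, 255.9]) (38, [381.0, 211.5]) [ 0.5809 -0.1564  0.033 ] 0.0002
(48, [356.8, 269.8]) (35, [381.7, 231.5]) [ 0.5204 -0.1579  0.0345] 0.0001
[[ 27  28  26  18  27  40  49  46  36  41  26  25  22  31  36  13  23  47
   19  36]
 [ 42  35  26  26  27  41  76  89  88  72  45  48  54  31  32  26  30  26
   39  35]
 [ 33  24  25  39  53  85  46 193 197 175  97  81  39  40  28  37  25  31
   14  30]
 [ 36  35  40  51  88 135 192 185 189 192 190  95  91  50  41  19  38  40
   33  38]
 [ 19  38  56  99 135 193 186 191 190 192 199 202 179 106  48  44  28  31
   33  26]
 [ 41  50  88 136 196 189 184 191 198 179  84  53 154 180  83  58  33  26
   31  29]
 [ 63  97 140 194 188 187 191 190  97   0   0   0   0  68 209  90  72  50
   53  50]
 [118 179 191 184 189 186 190 133   1   0   0   0   0   0   3 215 109  79
   57  29]
 [185 192 185 187 188 189 200 192  46   0   0
[... 1976 characters left out ...]
  30  30
   30  30]
 [ 29  29  29  29  29  28 130  24  30  45  23   5   3  25  30  30  30  30
   30  30]
 [ 29  29  29  29  28  24 165  19  23  30  30  22  18  25  30  30  29  29
   29  30]
 [ 29  29  29  29  29  26 132  15  20  20  19  15  19  28  30  29  29  29
   29  29]
 [ 29  29  29  29  29  29  29  25  10  13  25  21  28  30  30  29  29  29
   29  29]
 [ 29  29  29  29  29  29  29  29  20 135  21  28  30  30  29  29  29  29
   29  29]
 [ 29  29  29  29  29  29  29  29  29  29  29  30  29  30  30  29  30  29
   29  29]
 [ 29  29  29  29  29  29  29  29  29  29  29  29  29  29  29  30  29  29
   29  29]
 [ 29  29  29  29  29  29  29  29  29  29  29  29  29  29  29  29  29  29
   29  29]]
```

```bash
cat >> chk.py <<'E'
from scipy.spatial.transform import Rotation as Ro
def relmask(im,uv,r=13):
    h=cv2.cvtColor(im["pixels"],cv2.COLOR_BGR2HSV).astype(int);H,S,V=h[...,0],h[...,1],h[...,2]
    m=((S<90)&(V>140))|(((H<17)|(H>150))&(V>90)&(S>20))
    k=np.zeros(m.shape,np.uint8);cv2.circle(k,tuple(int(round(v)) for v in uv),r,1,-1);return (m&(k>0)).astype(np.float32)
B0=box(-8,8,-8,8,-14,14)
def relfit(ims,ms,c0,rv0):
    def f(q):
        X=B0@Ro.from_rotvec(q[3:6]).as_matrix().T+q[:3];c=0
        for im,m in zip(ims,ms):
            a=np.zeros((400*8,640*8),np.uint8);P=proj(im,X);cv2.fillConvexPoly(a,cv2.convexHull((P*8+3.5).round().astype(np.int32)),1)
            a=cv2.resize(a.astype(np.float32),(640,400),interpolation=cv2.INTER_AREA);c+=1-np.minimum(a,m).sum()/np.maximum(a,m).sum()
        return c/len(ims)
    x0=np.r_[c0,rv0];S=np.vstack([x0]+[x0+np.eye(6)[i]*([.006]*3+[.25]*3)[i] for i in range(6)])
    r=minimize(f,x0,method="Nelder-Mead",options=dict(initial_simplex=S,maxiter=250,xatol=3e-4,fatol=1e-3));return r.x,1-r.fun
E
python3 - <<'E'
from chk import *
s,t=shots()
ms=[relmask(s,(355.5,243.5)),relmask(t,(361,210.5))];print([m.sum() for m in ms])
for m,(r0,c0) in zip(ms,((235,346),(203,352))): print("\n".join("".join(".#"[int(v)] for v in row[c0:c0+20]) for row in m[r0:r0+16]))
for rv in([0,0,0],[.4,.4,0],[-.4,-.4,0],[0,.4,0],[0,0,.6],[1.3,0,0],[0,1.3,0]):
    q,i=relfit([s,t],ms,[.582,-.097,.03],rv);print(rv,np.round(q,3),round(i,3),"axis",np.round(Ro.from_rotvec(q[3:]).as_matrix()[:,2],2))
E
```

```text
[np.float32(82.0), np.float32(109.0)]
....................
....................
..........##........
.........#####......
........#######.....
.......#########....
.......########.....
......#########.....
......########......
.....#########......
.....########.......
.....########.......
......######........
........###.........
....................
....................
....................
....................
....................
.......#####........
.......######.......
......#######.......
......#######.......
......#######.......
.......######.......
.......#####........
.......#####........
.......#####........
........###.........
....................
....................
....................
[0, 0, 0] [ 0.584 -0.097  0.029  0.074  0.427  0.041] 0.679 axis [ 0.42 -0.06  0.91]
[0.4, 0.4, 0] [ 0.584 -0.097  0.029  0.05   0.655  0.148] 0.675 axis [0.61 0.   0.79]
[-0.4, -0.4, 0] [ 0.586 -0.096  0.026 -0.708 -1.068  1.592] 0.629 axis [-0.86 -0.28  0.43]
[0, 0.4, 0] [ 0.584 -0.096  0.029  0.068  0.477  0.104] 0.682 axis [ 0.46 -0.04  0.89]
[0, 0, 0.6] [ 0.584 -0.096  0.028  0.092  0.422  0.061] 0.68 axis [ 0.41 -0.08  0.91]
[1.3, 0, 0] [ 0.584 -0.097  0.03   0.02   0.832  0.215] 0.671 axis [0.74 0.07 0.67]
[0, 1.3, 0] [ 0.583 -0.097  0.031 -0.07   1.267  0.214] 0.669 axis [0.94 0.17 0.3 ]
```

```bash
python3 - <<'E'
from chk import *
s,t=shots()
ms=[relmask(s,(355.5,243.5),10),relmask(t,(361,210.5),8)];print([m.sum() for m in ms])
for rv in([0,.05,0],[0,.4,0],[0,.8,0],[0,.4,.5]):
    q,i=relfit([s,t],ms,[.582,-.097,.03],rv);print(rv,np.round(q,3),round(i,3),"axis",np.round(Ro.from_rotvec(q[3:]).as_matrix()[:,2],2))
# reference: a normal relay
ms=[relmask(s,(340,257),8),relmask(t,(361.5,231.4),8)]
q,i=relfit([s,t],ms,[.52,-.098,.018],[0,0,0]);print("ref",np.round(q,3),round(i,3))
E
```

```text
[np.float32(81.0), np.float32(56.0)]
[0, 0.05, 0] [ 0.584 -0.097  0.029  0.063  0.454  0.059] 0.869 axis [ 0.44 -0.05  0.9 ]
[0, 0.4, 0] [ 0.584 -0.097  0.03   0.048  0.463  0.043] 0.867 axis [ 0.45 -0.04  0.89]
[0, 0.8, 0] [ 0.584 -0.097  0.029  0.081  0.458  0.11 ] 0.867 axis [ 0.45 -0.05  0.89]
[0, 0.4, 0.5] [ 0.584 -0.096  0.029  0.241  0.451  0.552] 0.826 axis [ 0.47 -0.1   0.88]
ref [ 0.52  -0.098  0.029 -0.04  -0.189  0.016] 0.857
```

```bash
python3 plan.py .586 -.097 .27 1.588; python3 -m jog '{"translation":[[-0.1,0.05,0],[-0.2,0.1,0.1],[-0.4,0.15,0.2],[-0.66,0.25,0.3],[-0.66,0.255,0.41],[-0.66,0.255,0.41],[-0.66,0.255,0.41],[-0.66,0.255,0.41]],"yaw":[-0.06,-0.12,-0.18,-0.24,-0.3,-0.36,-0.42,-0.48],"jaw":[0.2,0.4,0.55,0.55,0.55,0.55,0.55,0.55]}' 10; python3 plan.py .586 -.097 .27 1.588
```

```text
shift [-0.651, 0.316, 0.414] yaw 0.4803 | p [0.5287 0.0359 0.3528] ya -0.045 ztilt [0. 0.] F [ 0.  -0.  -0.1] g 1.0 0.0 t 32.6 q7 -0.13
time: 33.6
position: [0.5738, -0.0985, 0.2706]
tool_rot: [-0.199, -3.135, -0.0]
ft_force: [-1.0, -0.7, 0.5]
grip_width: 0.452
grip_force: 0.0
shift [-0.06, 0.015, 0.003] yaw -0.0458 | p [ 0.5738 -0.0985  0.2706] ya 1.444 ztilt [-0.  0.] F [-1.  -0.7  0.5] g 0.452 0.0 t 33.6 q7 1.64
```

```bash
python3 -m jog '{"translation":[[-0.03,0.008,0],[-0.06,0.015,0],[-0.06,0.015,0.1],[-0.06,0.015,0.25],[-0.06,0.015,0.355],[-0.06,0.015,0.355]],"yaw":[-0.02,-0.0458,-0.0458,-0.0458,-0.0458,-0.0458],"jaw":[0.55,0.55,0.55,0.55,0.55,0.55]}' 10; python3 plan.py .586 -.097 .199 1.588;  python3 -m jog '{"translation":[[0,0,0],[0,0,0],[0,0,0],[0,0,0],[0,0,-0.02],[0,0,-0.06],[0,0,-0.15],[0,0,-0.25]],"yaw":[0,0,0,0,0,0,0,0],"jaw":[1,1,1,1,1,1,1,1]}' 12;  python3 plan.py .507 .378 .28
```

```text
time: 34.35
position: [0.5858, -0.0971, 0.1987]
tool_rot: [0.018, -3.14, -0.0]
ft_force: [-0.4, -0.1, 0.2]
grip_width: 0.446
grip_force: 0.0
shift [-0.001, 0.0, -0.002] yaw -0.0019 | p [ 0.5858 -0.0971  0.1987] ya 1.582 ztilt [-0.002  0.   ] F [-0.4 -0.1  0.2] g 0.446 0.0 t 34.35 q7 1.79
time: 35.35
position: [0.5861, -0.0972, 0.2514]
tool_rot: [-0.018, 3.141, -0.0]
ft_force: [-0.3, 0.7, -0.0]
grip_width: 0.18
grip_force: 12.0
shift [0.369, 2.38, -0.143] yaw 0.0 | p [ 0.5861 -0.0972  0.2514] ya 1.582 ztilt [ 0.001 -0.   ] F [-0.3  0.7 -0. ] g 0.18 12.0 t 35.35 q7 1.77
```

```bash
python3 -m jog '{"translation":[[0,0.1,-0.1],[0.05,0.3,-0.2],[0.1,0.55,-0.24],[0.15,0.8,-0.24],[0.18,1,-0.24]],"yaw":[0,0,0,0,0],"jaw":[1,1,1,1,1]}' 20; python3 -m jog '{"translation":[[0.04,0.25,0],[0.08,0.5,0],[0.12,0.75,0],[0.17,0.95,0],[0.18,1,0]],"yaw":[0,0,0,0,0],"jaw":[1,1,1,1,1]}'; python3 plan.py .507 .378 .213
```

```text
time: 35.98
position: [0.5472, 0.1047, 0.2998]
tool_rot: [-0.02, 3.139, 0.002]
ft_force: [-0.3, -1.1, -0.0]
grip_width: 0.181
grip_force: 20.0
time: 36.6
position: [0.5081, 0.3056, 0.2993]
tool_rot: [-0.026, 3.14, 0.003]
ft_force: [-0.3, 0.2, 1.0]
grip_width: 0.179
grip_force: 20.0
shift [-0.0, 0.361, 0.432] yaw 0.0 | p [0.5081 0.3056 0.2993] ya 1.587 ztilt [0.001 0.002] F [-0.3  0.2  1. ] g 0.179 20.0 t 36.6 q7 1.0
```

```bash
python3 -m jog '{"translation":[[0,0.2,0.05],[0,0.361,0.2],[0,0.361,0.35],[0,0.361,0.432],[0,0.361,0.432],[0,0.361,0.432]],"yaw":[0,0,0,0,0,0],"jaw":[1,1,1,1,1,0.7]}'; python3 -m jog '{"translation":[[0,0,0],[0,0,0],[0,0,-0.1],[0,0,-0.3],[0,-0.25,-0.4],[0,-0.5,-0.4],[0,-0.75,-0.4],[0,-0.9,-0.4]],"yaw":[0,0,0,0,0,0,0,0],"jaw":[0.65,0.65,0.65,0.65,0.65,0.6,0.55,0.55]}'; python3 plan.py .5809 -.1564 .27 1.588
```

```text
time: 37.35
position: [0.5097, 0.3738, 0.213]
tool_rot: [-0.016, 3.139, 0.002]
ft_force: [-1.0, 0.0, 0.5]
grip_width: 0.235
grip_force: 0.0
time: 38.35
position: [0.5111, 0.1914, 0.2933]
tool_rot: [-0.013, 3.139, 0.0]
ft_force: [0.6, -0.0, 0.6]
grip_width: 0.441
grip_force: 0.0
shift [-0.334, -1.742, 0.117] yaw -0.0028 | p [0.5111 0.1914 0.2933] ya 1.579 ztilt [0.002 0.   ] F [ 0.6 -0.   0.6] g 0.441 0.0 t 38.35 q7 1.18
```

```bash
python3 - <<'E'
from chk import *
s,t=shots();P=[.4645,.3605,-.041]
def inbin(X):
    c,sn=np.cos(P[2]),np.sin(P[2]);d=X[:2]-np.array(P[:2]);return np.round([d@[c,sn],d@[-sn,c]],3)
for n,im,b in(("s",s,(180,270,150,220)),("t",t,(185,240,210,295))):
    print(n,[(a,p,inbin(onz(im,p,.023)).tolist()) for a,p in white(im,b)])
print("tray s",white(s,(300,400,220,300)),"t",white(t,(340,405,190,260)))
binfit([s,t],P,.003)
E
```

```text
s [(25, [252.0, 161.5], [0.115, -0.005]), (10, [237.5, 161.3], [0.08, 0.027]), (24, [228.2, 166.8], [0.044, 0.026]), (17, [230.1, 172.0], [0.036, 0.003]), (182, [217.8, 192.6], [-0.041, -0.045]), (6, [267.5, 174.0], [0.118, -0.082])]
t [(72, [195.2, 228.4], [0.056, 0.042]), (35, [223.9, 226.5], [0.067, -0.043]), (40, [204.2, 235.5], [0.037, 0.013]), (9, [227.3, 234.1], [0.045, -0.056]), (270, [212.1, 269.0], [-0.061, -0.02])]
tray s [(49, [339.9, 256.0]), (48, [371.8, 255.9]), (46, [356.7, 269.7])] t [(38, [381.0, 211.5]), (34, [361.5, 231.4]), (35, [381.7, 231.5])]
bin s [ 0.4661  0.3624 -0.036 ] 0.937
bin t [ 0.4634  0.3586 -0.0435] 0.898
```

```bash
python3 -m jog '{"translation":[[-0.05,-0.25,0],[-0.1,-0.5,0],[-0.15,-0.75,0],[-0.2,-1,0],[-0.2,-1,0]],"yaw":[0,0,0,0,0],"jaw":[0.55,0.55,0.55,0.55,0.55]}' 10; python3 -m jog '{"translation":[[-0.05,-0.25,0],[-0.1,-0.5,0],[-0.134,-0.7,0.05],[-0.134,-0.742,0.1],[-0.134,-0.742,0.1]],"yaw":[0,0,0,0,0],"jaw":[0.55,0.55,0.55,0.55,0.55]}'; python3 plan.py .5809 -.157 .199 1.588
```

```text
time: 39.17
position: [0.5539, -0.0087, 0.2922]
tool_rot: [-0.009, 3.14, -0.003]
ft_force: [-0.3, 1.3, 0.8]
grip_width: 0.45
grip_force: 0.0
time: 39.8
position: [0.5816, -0.1515, 0.2703]
tool_rot: [0.02, -3.14, -0.003]
ft_force: [0.1, 0.4, -0.8]
grip_width: 0.449
grip_force: 0.0
shift [0.003, -0.028, 0.357] yaw -0.0014 | p [ 0.5816 -0.1515  0.2703] ya 1.584 ztilt [-0.002  0.002] F [ 0.1  0.4 -0.8] g 0.449 0.0 t 39.8 q7 1.87
```

```bash
python3 -m jog '{"translation":[[0,-0.01,0],[0,-0.015,0.1],[0,-0.015,0.25],[0,-0.015,0.357],[0,-0.015,0.357]],"yaw":[0,0,0,0,0],"jaw":[0.55,0.55,0.55,0.55,0.55]}' 10; python3 plan.py .5809 -.157 .199 1.588;  python3 -m jog '{"translation":[[0,0,0],[0,0,0],[0,0,0],[0,0,0],[0,0,-0.02],[0,0,-0.1],[0,0,-0.25],[0,0,-0.5]],"yaw":[0,0,0,0,0,0,0,0],"jaw":[1,1,1,1,1,1,1,1]}' 20;  python3 plan.py .505 .338 .30
```

```text
time: 40.42
position: [0.5811, -0.1554, 0.1982]
tool_rot: [0.019, -3.14, -0.001]
ft_force: [0.8, -0.7, -0.5]
grip_width: 0.453
grip_force: 0.0
shift [0.001, -0.008, -0.004] yaw -0.0015 | p [ 0.5811 -0.1554  0.1982] ya 1.583 ztilt [-0.002  0.001] F [ 0.8 -0.7 -0.5] g 0.453 0.0 t 40.425 q7 1.9
time: 41.42
position: [0.5808, -0.1562, 0.3005]
tool_rot: [0.018, -3.139, -0.001]
ft_force: [0.1, 0.4, 1.2]
grip_width: 0.182
grip_force: 20.0
shift [0.351, 2.475, 0.005] yaw 0.0 | p [ 0.5808 -0.1562  0.3005] ya 1.582 ztilt [-0.003  0.   ] F [0.1 0.4 1.2] g 0.182 20.0 t 41.425 q7 1.87
```

```bash
python3 -m jog '{"translation":[[0.02,0.12,0],[0.05,0.35,0],[0.09,0.6,0],[0.12,0.85,0],[0.14,1,0]],"yaw":[0,0,0,0,0],"jaw":[1,1,1,1,1]}' 20; python3 -m jog '{"translation":[[0.03,0.25,0],[0.06,0.5,0],[0.1,0.75,0],[0.14,0.95,0],[0.14,1,0]],"yaw":[0,0,0,0,0],"jaw":[1,1,1,1,1]}'; python3 plan.py .505 .338 .213;python3 -m jog '{"translation":[[0.03,0.2,0],[0.06,0.4,0.05],[0.07,0.46,0.2],[0.07,0.46,0.35],[0.07,0.46,0.42],[0.07,0.46,0.42]],"yaw":[0,0,0,0,0,0],"jaw":[1,1,1,1,1,1]}'; python3 plan.py .505 .338 .213
```

```text
time: 42.05
position: [0.5508, 0.0463, 0.3015]
tool_rot: [-0.022, 3.14, 0.002]
ft_force: [0.5, -0.7, 0.7]
grip_width: 0.179
grip_force: 20.0
time: 42.68
position: [0.5198, 0.2465, 0.3012]
tool_rot: [-0.026, 3.141, 0.003]
ft_force: [-0.6, -0.0, -0.5]
grip_width: 0.183
grip_force: 20.0
shift [0.067, 0.458, 0.442] yaw 0.0 | p [0.5198 0.2465 0.3012] ya 1.587 ztilt [0.001 0.002] F [-0.6 -0.  -0.5] g 0.183 20.0 t 42.675 q7 1.11
time: 43.42
position: [0.5063, 0.3336, 0.2156]
tool_rot: [0.015, -3.141, 0.002]
ft_force: [-0.4, 0.6, -0.4]
grip_width: 0.18
grip_force: 20.0
shift [0.006, 0.022, 0.013] yaw 0.0 | p [0.5063 0.3336 0.2156] ya 1.581 ztilt [-0.001 -0.001] F [-0.4  0.6 -0.4] g 0.18 20.0 t 43.425 q7 0.95
```

```bash
python3 -m jog '{"translation":[[0,0,0.01],[0,0,0.01],[0,0,0.01],[0,0,0.01],[0,0,-0.1],[0,0,-0.3],[0,-0.2,-0.4],[0,-0.4,-0.4]],"yaw":[0,0,0,0,0,0,0,0],"jaw":[0.65,0.65,0.65,0.65,0.65,0.65,0.6,0.55]}'; python3 -m jog '{"translation":[[0,-0.25,0],[0,-0.5,0],[0,-0.75,0],[0,-1,0],[0,-1,0]],"yaw":[0,0,0,0,0],"jaw":[0.55,0.55,0.55,0.55,0.55]}'; python3 - <<'E'
from chk import *
s,t=shots();P=[.4645,.3605,-.041]
def inbin(X):
    c,sn=np.cos(P[2]),np.sin(P[2]);d=X[:2]-np.array(P[:2]);return np.round([d@[c,sn],d@[-sn,c]],3)
for n,im,b in(("s",s,(180,270,150,220)),("t",t,(185,240,210,295))):
    print(n,[(a,p,inbin(onz(im,p,.025)).tolist()) for a,p in white(im,b)])
print("tray s",white(s,(300,400,220,300)),"t",white(t,(340,405,190,260)))
go(.52,-.098,.27,1.588)
E
```

```text
time: 44.42
position: [0.5074, 0.2546, 0.2985]
tool_rot: [-0.02, 3.137, 0.003]
ft_force: [0.3, -1.5, 0.4]
grip_width: 0.429
grip_force: 0.0
time: 45.05
position: [0.5091, 0.0501, 0.2963]
tool_rot: [-0.005, 3.141, -0.002]
ft_force: [0.6, 0.4, -0.2]
grip_width: 0.452
grip_force: 0.0
s [(10, [237.5, 161.3], [0.08, 0.025]), (25, [228.2, 166.9], [0.043, 0.024]), (56, [235.1, 173.0], [0.044, -0.013]), (183, [218.0, 192.5], [-0.041, -0.046]), (14, [269.9, 176.3], [0.117, -0.097])]
t [(74, [195.2, 228.4], [0.056, 0.041]), (345, [215.5, 259.7], [-0.034, -0.028]), (39, [216.8, 233.5], [0.045, -0.024]), (40, [204.2, 235.5], [0.036, 0.013])]
tray s [(49, [339.9, 256.0]), (49, [356.8, 269.8])] t [(261, [340.3, 226.4]), (34, [361.5, 231.4]), (35, [381.7, 231.5])]
shift [-0.047, -0.764, 0.13] yaw -0.0022 | p [0.5091 0.0548 0.2962] ya 1.581 ztilt [0.    0.001] F [-0.6  1.1  0.7] g 0.446 0.0 t 45.15 q7 1.44
```

Two in the bin. Third: (.520,-.098).

```bash
python3 -m jog '{"translation":[[-0.01,-0.25,0],[-0.03,-0.5,0],[-0.045,-0.72,0.05],[-0.045,-0.745,0.13],[-0.045,-0.745,0.13]],"yaw":[0,0,0,0,0],"jaw":[0.55,0.55,0.55,0.55,0.55]}' 10; python3 plan.py .52 -.098 .199 1.588;  python3 -m jog '{"translation":[[0,-0.01,0.05],[0,-0.01,0.15],[0,-0.01,0.28],[0,-0.01,0.355],[0,-0.01,0.355]],"yaw":[0,0,0,0,0],"jaw":[0.55,0.55,0.55,0.55,0.55]}'; python3 plan.py .52 -.098 .199 1.588
```

```text
time: 45.78
position: [0.5194, -0.0923, 0.2684]
tool_rot: [0.02, -3.138, -0.002]
ft_force: [-0.2, 0.2, 1.6]
grip_width: 0.45
grip_force: 0.0
shift [-0.004, -0.029, 0.347] yaw -0.0013 | p [ 0.5194 -0.0923  0.2684] ya 1.584 ztilt [-0.003  0.001] F [-0.2  0.2  1.6] g 0.45 0.0 t 45.775 q7 1.76
time: 46.4
position: [0.5199, -0.0951, 0.1984]
tool_rot: [0.02, -3.141, -0.001]
ft_force: [0.1, 0.9, -0.3]
grip_width: 0.448
grip_force: 0.0
shift [-0.0, -0.014, -0.003] yaw -0.0014 | p [ 0.5199 -0.0951  0.1984] ya 1.584 ztilt [-0.001  0.   ] F [ 0.1  0.9 -0.3] g 0.448 0.0 t 46.4 q7 1.79
```

```bash
python3 -m jog '{"translation":[[0,-0.01,0],[0,-0.01,0],[0,-0.01,0],[0,-0.01,0],[0,-0.01,-0.02],[0,-0.01,-0.1],[0,-0.01,-0.25],[0,-0.01,-0.5]],"yaw":[0,0,0,0,0,0,0,0],"jaw":[1,1,1,1,1,1,1,1]}' 20;  python3 -m jog '{"translation":[[0.02,0.12,0],[0.06,0.35,0],[0.12,0.6,0],[0.17,0.85,0],[0.2,1,0]],"yaw":[0,0,0,0,0],"jaw":[1,1,1,1,1]}' 20; python3 -m jog '{"translation":[[0.05,0.25,0],[0.1,0.5,0],[0.15,0.75,0],[0.2,0.95,0],[0.2,1,0]],"yaw":[0,0,0,0,0],"jaw":[1,1,1,1,1]}'; python3 plan.py .425 .3816 .213 1.55
```

```text
time: 47.4
position: [0.5191, -0.098, 0.2996]
tool_rot: [0.018, -3.139, -0.0]
ft_force: [0.3, -0.3, -0.1]
grip_width: 0.185
grip_force: 20.0
time: 48.02
position: [0.4768, 0.1041, 0.3003]
tool_rot: [-0.022, 3.14, 0.001]
ft_force: [0.8, -0.1, 0.4]
grip_width: 0.177
grip_force: 20.0
time: 48.65
position: [0.4339, 0.3041, 0.3001]
tool_rot: [-0.026, 3.141, 0.002]
ft_force: [0.2, -0.4, -0.9]
grip_width: 0.18
grip_force: 20.0
shift [0.038, 0.388, 0.436] yaw 0.0118 | p [0.4339 0.3041 0.3001] ya 1.587 ztilt [0.001 0.001] F [ 0.2 -0.4 -0.9] g 0.18 20.0 t 48.65 q7 0.92
```

```bash
python3 -m jog '{"translation":[[0.03,0.2,0],[0.036,0.36,0.05],[0.036,0.38,0.2],[0.036,0.38,0.35],[0.036,0.38,0.436],[0.036,0.38,0.436],[0.036,0.38,0.436]],"yaw":[0.01,0.01,0.01,0.01,0.01,0.01,0.01],"jaw":[1,1,1,1,1,1,1]}'; python3 plan.py .425 .3816 .213 1.55;  python3 -m jog '{"translation":[[0,0,0],[0,0,0],[0,0,0],[0,0,0],[0,0,-0.1],[0,0,-0.3],[0,-0.2,-0.4],[0,-0.4,-0.4]],"yaw":[0,0,0,0,0,0,0,0],"jaw":[0.65,0.65,0.65,0.65,0.65,0.65,0.6,0.55]}'; python3 -m jog '{"translation":[[0,-0.25,0],[0,-0.5,0],[0,-0.75,0],[0,-1,0],[0,-1,0]],"yaw":[0,0,0,0,0],"jaw":[0.55,0.55,0.55,0.55,0.55]}';python3 plan.py .5205 -.158 .27 1.588
```

```text
time: 49.52
position: [0.428, 0.377, 0.2131]
tool_rot: [0.033, 3.14, 0.002]
ft_force: [0.0, 0.3, 0.1]
grip_width: 0.185
grip_force: 20.0
shift [0.015, 0.023, 0.0] yaw 0.0 | p [0.428  0.377  0.2131] ya 1.55 ztilt [0.002 0.001] F [0.  0.3 0.1] g 0.185 20.0 t 49.525 q7 0.75
time: 50.52
position: [0.4261, 0.2968, 0.2939]
tool_rot: [0.03, 3.138, 0.004]
ft_force: [0.8, -0.5, -0.4]
grip_width: 0.424
grip_force: 0.0
time: 51.15
position: [0.4215, 0.0933, 0.2918]
tool_rot: [0.042, 3.141, -0.001]
ft_force: [0.7, 0.3, -0.4]
grip_width: 0.446
grip_force: 0.0
shift [-0.528, -1.243, 0.11] yaw -0.014 | p [0.4215 0.0933 0.2918] ya 1.544 ztilt [ 0. -0.] F [ 0.7  0.3 -0.4] g 0.446 0.0 t 51.15 q7 1.26
```

```bash
python3 -m jog '{"translation":[[-0.1,-0.25,0],[-0.25,-0.5,0],[-0.4,-0.75,0],[-0.528,-1,0],[-0.528,-1,0]],"yaw":[0,0,-0.014,-0.014,-0.014],"jaw":[0.55,0.55,0.55,0.55,0.55]}' 10; python3 - <<'E'
from chk import *
s,t=shots();P=[.4645,.3605,-.041]
def inbin(X):
    c,sn=np.cos(P[2]),np.sin(P[2]);d=X[:2]-np.array(P[:2]);return np.round([d@[c,sn],d@[-sn,c]],3)
for n,im,b in(("s",s,(180,270,150,220)),("t",t,(185,240,210,295))):
    print(n,[(a,p,inbin(onz(im,p,.025)).tolist()) for a,p in white(im,b)])
go(.5205,-.158,.27,1.588)
E
```

```text
time: 51.78
position: [0.5244, -0.1088, 0.2918]
tool_rot: [-0.028, 3.141, -0.004]
ft_force: [-1.1, 0.9, -0.7]
grip_width: 0.449
grip_force: 0.0
s [(10, [237.5, 161.3], [0.08, 0.025]), (25, [228.2, 166.9], [0.043, 0.024]), (56, [235.1, 173.0], [0.044, -0.013]), (177, [218.1, 192.3], [-0.04, -0.046]), (27, [207.9, 177.4], [-0.03, 0.027]), (21, [209.9, 182.7], [-0.037, 0.004])]
t [(74, [195.2, 228.6], [0.056, 0.041]), (348, [215.5, 259.7], [-0.034, -0.028]), (39, [216.8, 233.5], [0.045, -0.024]), (40, [204.2, 235.5], [0.036, 0.013]), (40, [200.8, 259.5], [-0.035, 0.016])]
shift [0.021, -0.268, 0.106] yaw 0.0021 | p [ 0.5234 -0.1043  0.2913] ya 1.595 ztilt [-0.001  0.001] F [0.5 0.5 0.1] g 0.448 0.0 t 51.875 q7 1.79
```

```bash
python3 -m jog '{"translation":[[0.01,-0.15,0],[0.015,-0.245,0.05],[0.015,-0.245,0.1],[0.015,-0.245,0.2],[0.015,-0.245,0.35],[0.015,-0.245,0.462],[0.015,-0.245,0.462]],"yaw":[0,0,0,0,0,0,0],"jaw":[0.55,0.55,0.55,0.55,0.55,0.55,0.55]}' 10; python3 plan.py .5205 -.158 .199 1.588;  python3 -m jog '{"translation":[[0,0,0],[0,0,0],[0,0,0],[0,0,0],[0,0,-0.02],[0,0,-0.1],[0,0,-0.25],[0,0,-0.5]],"yaw":[0,0,0,0,0,0,0,0],"jaw":[1,1,1,1,1,1,1,1]}' 20;  python3 plan.py .424 .3376 .3
```

```text
time: 52.75
position: [0.5214, -0.1514, 0.1983]
tool_rot: [0.042, -3.14, -0.003]
ft_force: [-0.2, 0.1, 0.3]
grip_width: 0.446
grip_force: 0.0
shift [0.005, -0.033, -0.004] yaw 0.0031 | p [ 0.5214 -0.1514  0.1983] ya 1.598 ztilt [-0.002  0.002] F [-0.2  0.1  0.3] g 0.446 0.0 t 52.75 q7 1.94
time: 53.75
position: [0.5206, -0.1528, 0.2991]
tool_rot: [0.038, -3.137, -0.004]
ft_force: [1.0, 0.5, -0.5]
grip_width: 0.18
grip_force: 19.9
shift [0.423, 2.463, 0.003] yaw 0.0 | p [ 0.5206 -0.1528  0.2991] ya 1.595 ztilt [-0.004  0.002] F [ 1.   0.5 -0.5] g 0.18 19.9 t 53.75 q7 1.89
```

```bash
python3 -m jog '{"translation":[[0.02,0.12,0],[0.06,0.35,0],[0.11,0.6,0],[0.15,0.85,0],[0.17,1,0]],"yaw":[0,0,0,0,0],"jaw":[1,1,1,1,1]}' 20; python3 -m jog '{"translation":[[0.05,0.25,0],[0.1,0.5,0],[0.14,0.75,0],[0.17,0.95,0],[0.17,1,0]],"yaw":[0,0,0,0,0],"jaw":[1,1,1,1,1]}'; python3 -m jog '{"translation":[[0.05,0.2,0],[0.08,0.4,0.05],[0.08,0.46,0.2],[0.08,0.46,0.35],[0.08,0.46,0.43],[0.08,0.46,0.43],[0.08,0.46,0.43]],"yaw":[0.01,0.01,0.01,0.01,0.01,0.01,0.01],"jaw":[1,1,1,1,1,1,1]}';  python3 plan.py .424 .3376 .213
```

```text
time: 54.38
position: [0.4814, 0.0485, 0.2998]
tool_rot: [0.043, -3.141, -0.003]
ft_force: [0.5, -0.4, -0.0]
grip_width: 0.187
grip_force: 19.9
time: 55.0
position: [0.4421, 0.2477, 0.2997]
tool_rot: [0.046, -3.14, -0.003]
ft_force: [0.2, -0.4, 0.4]
grip_width: 0.183
grip_force: 19.9
time: 55.88
position: [0.4262, 0.3356, 0.2145]
tool_rot: [0.013, 3.14, 0.002]
ft_force: [1.1, -0.2, 0.8]
grip_width: 0.178
grip_force: 19.9
shift [0.011, 0.01, 0.008] yaw 0.0 | p [0.4262 0.3356 0.2145] ya 1.562 ztilt [0.001 0.001] F [ 1.1 -0.2  0.8] g 0.178 19.9 t 55.875 q7 0.83
```

Release, retreat up, and check.

```bash
python3 -m jog '{"translation":[[0,0,0],[0,0,0],[0,0,0],[0,0,0],[0,0,-0.1],[0,0,-0.3],[0,-0.2,-0.5],[0,-0.4,-0.6]],"yaw":[0,0,0,0,0,0,0,0],"jaw":[0.65,0.65,0.65,0.65,0.65,0.65,0.4,0]}'; python3 -m jog '{"translation":[[-0.1,-0.25,0],[-0.2,-0.5,0],[-0.3,-0.75,0],[-0.3,-0.75,0]],"yaw":[0.05,0.1,0.15,0.2],"jaw":[0,0,0,0]}'; python3 - <<'E'
from chk import *
s,t=shots();P=[.4645,.3605,-.041]
def inbin(X):
    c,sn=np.cos(P[2]),np.sin(P[2]);d=X[:2]-np.array(P[:2]);return np.round([d@[c,sn],d@[-sn,c]],3)
for n,im,b in(("s",s,(180,270,150,220)),("t",t,(185,240,210,295))):
    print(n,[(a,p,inbin(onz(im,p,.025)).tolist()) for a,p in white(im,b)])
print("tray s",white(s,(300,400,220,300)),"t",white(t,(340,405,190,260)))
binfit([s,t],P,.003)
for n,im in(("s",s),("t",t)):
    L=net("tub_in",im,(406,336) if n=="s" else (448,247),60);print("tub",fit([im],[L],TUB,[.477,-.354,-.22],0) if L is not None else None)
h=cv2.cvtColor(t["pixels"],cv2.COLOR_BGR2HSV);m=((h[...,0]>3)&(h[...,0]<22)&(h[...,1]>100)&(h[...,2]>120)).astype(np.uint8)
k,_,st,c=cv2.connectedComponentsWithStats(m);print([(st[i,4],np.round(onz(t,c[i],.012),3)[:2].tolist()) for i in range(1,k) if st[i,4]>4 and 400<c[i][0]<500 and 200<c[i][1]<300])
go(.4645,.3605,.33,-.04)
E
```

```text
time: 56.88
position: [0.4254, 0.2553, 0.3358]
tool_rot: [0.01, 3.139, 0.003]
ft_force: [-0.6, -0.3, 0.1]
grip_width: 0.503
grip_force: 0.0
time: 57.38
position: [0.4851, 0.1003, 0.3336]
tool_rot: [1.002, 2.976, -0.002]
ft_force: [0.4, 1.7, 0.2]
grip_width: 0.936
grip_force: 0.0
s [(10, [237.5, 161.3], [0.08, 0.025]), (35, [263.3, 171.9], [0.113, -0.068]), (24, [228.2, 166.8], [0.043, 0.024]), (56, [235.1, 173.0], [0.044, -0.013]), (181, [217.9, 192.5], [-0.041, -0.046]), (27, [207.9, 177.4], [-0.03, 0.027]), (49, [212.7, 184.0], [-0.034, -0.006]), (10, [215.8, 189.7], [-0.039, -0.033])]
t [(72, [195.2, 228.3], [0.057, 0.042]), (349, [215.6, 259.8], [-0.034, -0.028]), (39, [216.8, 233.5], [0.045, -0.024]), (40, [204.2, 235.5], [0.036, 0.013]), (40, [200.8, 259.5], [-0.035, 0.016]), (36, [214.3, 260.6], [-0.036, -0.024])]
tray s [] t []
bin s [ 0.4675  0.362  -0.0292] 0.892
bin t [ 0.4636  0.3586 -0.0398] 0.847
tub (array([ 0.47492096, -0.35475866, -0.22808266]), np.float64(0.9205648303031921))
tub (array([ 0.47167303, -0.35780223, -0.22584688]), np.float64(0.8954050540924072))
[(np.int32(45), [0.464, -0.384]), (np.int32(6), [0.426, -0.357])]
shift [0.828, 0.97, 0.017] yaw 0.3116 | p [0.4836 0.1061 0.3333] ya 0.939 ztilt [-0.  0.] F [0.2 0.1 0.5] g 0.994 0.0 t 57.675 q7 0.68
```

```bash
python3 -m jog '{"translation":[[0.2,0.2,0],[0.4,0.4,0],[0.6,0.7,0],[0.82,0.96,0],[0.82,0.96,0],[0.82,0.96,0],[0.82,0.96,0]],"yaw":[0.05,0.1,0.15,0.2,0.25,0.3,0.313],"jaw":[0,0,0,0,0,0,0]}'; python3 plan.py .4634 .3588 .238 -.045
```

```text
time: 58.55
position: [0.4652, 0.3584, 0.333]
tool_rot: [-2.272, -2.169, 0.001]
ft_force: [-0.8, -0.2, 1.0]
grip_width: 0.998
grip_force: 0.0
shift [0.002, -0.009, 0.475] yaw -0.0005 | p [0.4652 0.3584 0.333 ] ya -0.046 ztilt [-0. -0.] F [-0.8 -0.2  1. ] g 0.998 0.0 t 58.55 q7 -0.74
```

```bash
python3 -m jog '{"translation":[[0,-0.009,0.15],[0,-0.009,0.3],[0,-0.009,0.475],[0,-0.009,0.475]],"yaw":[0,0,0,0],"jaw":[0.3,0.4,0.5,0.6]}' 10; python3 -m jog '{"translation":[[0,0,0],[0,0,0],[0,0,0],[0,0,0],[0,0,0],[0,0,0],[0,0,0],[0,0,0]],"yaw":[0,0,0,0,0,0,0,0],"jaw":[1,1,1,1,1,1,1,1]}' 10; python3 -m jog '{"translation":[[0,0,0],[0,0,-0.02],[0,0,-0.06],[0,0,-0.15],[0,0,-0.3],[0,0,-0.45],[0,0,-0.45]],"yaw":[0,0,0,0,0,0,0],"jaw":[1,1,1,1,1,1,1]}' 30; python3 plan.py .5499 .1082 .33 .235
```

```text
time: 59.05
position: [0.4624, 0.3569, 0.2355]
tool_rot: [-2.271, -2.17, 0.01]
ft_force: [0.3, 0.0, -0.1]
grip_width: 0.627
grip_force: 0.0
time: 60.05
position: [0.464, 0.3573, 0.2388]
tool_rot: [-2.274, -2.167, 0.0]
ft_force: [-3.1, -0.2, 5.4]
grip_width: 0.113
grip_force: 10.0
time: 60.92
position: [0.4652, 0.3579, 0.3321]
tool_rot: [2.274, 2.166, 0.012]
ft_force: [-0.2, -0.2, -4.5]
grip_width: 0.112
grip_force: 30.0
shift [-1.226, 0.484, 0.007] yaw -0.0903 | p [0.4652 0.3579 0.3321] ya -0.049 ztilt [0.006 0.005] F [-0.2 -0.2 -4.5] g 0.112 30.0 t 60.925 q7 -0.74
```

```bash
python3 -m jog '{"translation":[[-0.08,0.03,0],[-0.2,0.08,0],[-0.35,0.14,0],[-0.5,0.2,0],[-0.65,0.26,0],[-0.8,0.32,0],[-0.92,0.37,0],[-1.0,0.4,0]],"yaw":[-0.01,-0.02,-0.035,-0.05,-0.065,-0.08,-0.09,-0.09],"jaw":[1,1,1,1,1,1,1,1]}'; python3 plan.py .5453 .1055 .33 .235
```

```text
time: 61.92
position: [0.5344, 0.1519, 0.3273]
tool_rot: [-1.949, -2.464, 0.003]
ft_force: [0.2, 0.7, -3.2]
grip_width: 0.116
grip_force: 30.0
shift [-0.238, -0.001, -0.014] yaw -0.0008 | p [0.5344 0.1519 0.3273] ya 0.232 ztilt [-0.001 -0.001] F [ 0.2  0.7 -3.2] g 0.116 30.0 t 61.925 q7 -0.07
```

```bash
python3 -m jog '{"translation":[[-0.1,0,0],[-0.2,0,0.02],[-0.23,0,0.06],[-0.23,0,0.12],[-0.23,0,0.18],[-0.23,0,0.2],[-0.23,0,0.2]],"yaw":[-0.001,-0.001,-0.001,-0.001,-0.001,-0.001,-0.001],"jaw":[1,1,1,1,1,1,1]}' 30; python3 - <<'E'
from chk import *
s,t=shots();p=ctrl.get_state()["position"]
r=cv2.morphologyEx(net("bin_handle",s).astype(np.uint8),cv2.MORPH_CLOSE,np.ones((5,5)))
for dz in (-.006,0,.006,.012):
    x,q=fit([s],[r],BIN,[p[0],p[1],.235],p[2]-.236+dz);print(dz,round(q,3),np.round(x-[p[0],p[1],.235],4).tolist())
go(.5453,.1055,.27,.235)
E
```

```text
time: 62.8
position: [0.5449, 0.1093, 0.2879]
tool_rot: [-1.941, -2.469, 0.001]
ft_force: [0.3, 0.1, -4.2]
grip_width: 0.112
grip_force: 30.0
-0.006 0.67 [0.005, 0.0066, 0.0136]
0 0.667 [0.0018, 0.0024, -0.0005]
0.006 0.662 [-0.001, -0.0014, 0.0082]
0.012 0.658 [-0.0044, -0.0049, 0.0148]
shift [-0.017, -0.004, 0.094] yaw 0.0009 | p [0.5453 0.109  0.2889] ya 0.238 ztilt [0.001 0.   ] F [ 0.1 -0.1 -4.3] g 0.11 30.0 t 62.95 q7 0.03
```

```bash
python3 -m jog '{"translation":[[-0.008,0,0],[-0.014,0,0.04],[-0.014,0,0.08],[-0.014,0,0.12],[-0.014,0,0.12]],"yaw":[0,0,0,0,0],"jaw":[1,1,1,1,1]}' 10; python3 plan.py .5453 .1055 .258 .235; python3 -m jog '{"translation":[[0,0,0.02],[0,0,0.04],[0,0,0.055],[0,0,0.07],[0,0,0.07]],"yaw":[0,0,0,0,0],"jaw":[1,1,1,1,1]}' 8; python3 plan.py .5453 .1055 .258 .235
```

```text
time: 63.58
position: [0.5452, 0.1061, 0.2632]
tool_rot: [-1.942, -2.468, 0.003]
ft_force: [-0.9, 0.1, -3.7]
grip_width: 0.113
grip_force: 10.0
shift [-0.003, -0.0, 0.026] yaw 0.0008 | p [0.5452 0.1061 0.2632] ya 0.238 ztilt [-0.002 -0.001] F [-0.9  0.1 -3.7] g 0.113 10.0 t 63.575 q7 0.04
time: 64.2
position: [0.5486, 0.1068, 0.2535]
tool_rot: [1.939, 2.464, 0.013]
ft_force: [5.7, 1.1, 5.3]
grip_width: 0.124
grip_force: 7.8
shift [-0.002, -0.017, -0.023] yaw 0.0008 | p [0.5486 0.1068 0.2535] ya 0.237 ztilt [0.01  0.003] F [5.7 1.1 5.3] g 0.124 7.8 t 64.2 q7 0.04
```

```bash
python3 -m jog '{"translation":[[0,0.015,0],[0,0.03,0.005],[0,0.04,0.01],[0,0.04,0.015],[0,0.04,0.015]],"yaw":[0,0,0,0,0],"jaw":[1,1,1,1,1]}' 6; python3 plan.py .5745 .1125 .243 .235; python3 - <<'E'
from chk import *
s=ctrl.get_image("side");p=np.array(ctrl.get_state()["position"])
r=cv2.morphologyEx(net("bin_handle",s).astype(np.uint8),cv2.MORPH_CLOSE,np.ones((5,5))).astype(np.float32)
from scipy.spatial.transform import Rotation as Ro
C=np.array([.5745,.1125,.006]);Rc=Ro.from_euler("z",.235).as_matrix()
def f(q):
    m=np.zeros((1600,2560),np.uint8)
    for bs,v in((BIN,1),(COV,0)):
        for b in bs:
            X=(b if not v else (b-[0,0,.072])@Ro.from_euler("y",q[2]).as_matrix().T+[q[0],0,.072+q[1]])@Rc.T+C
            cv2.fillConvexPoly(m,cv2.convexHull((proj(s,X)*4+1.5).round().astype(np.int32)),v)
    m=cv2.resize(m.astype(np.float32),(640,400),interpolation=cv2.INTER_AREA);return 1-np.minimum(m,r).sum()/np.maximum(m,r).sum()
for x0 in([-.022,.012,.05],[-.022,.012,.12]):
    o=minimize(f,x0,method="Nelder-Mead",options=dict(initial_simplex=[x0,[x0[0]+.01,x0[1],x0[2]],[x0[0],x0[1]+.008,x0[2]],[x0[0],x0[1],x0[2]+.08]]));print(np.round(o.x,4),round(1-o.fun,3))
E
```

```text
time: 64.82
position: [0.5532, 0.1078, 0.2481]
tool_rot: [-1.942, -2.468, 0.002]
ft_force: [-0.2, -0.3, 8.6]
grip_width: 0.131
grip_force: 6.3
shift [-0.002, 0.109, 0.025] yaw 0.0007 | p [0.5532 0.1078 0.2481] ya 0.237 ztilt [-0.002 -0.   ] F [-0.2 -0.3  8.6] g 0.131 6.3 t 64.825 q7 0.04
[-0.025   0.017   0.1133] 0.609
[-0.0251  0.0171  0.1072] 0.609
```

```bash
python3 -m jog '{"translation":[[0,0.02,0],[0,0.04,0],[0,0.06,0],[0,0.08,0],[0,0.08,0]],"yaw":[0,0,0,0,0],"jaw":[1,1,1,1,1]}' 6; python3 plan.py .5745 .1125 .243 .235; cat > tilt.py <<'E'
from chk import *
s=ctrl.get_image("side")
r=cv2.morphologyEx(net("bin_handle",s).astype(np.uint8),cv2.MORPH_CLOSE,np.ones((5,5))).astype(np.float32)
C=np.array([.5745,.1125,.006]);Rc=Ro.from_euler("z",.235).as_matrix()
def f(q):
    m=np.zeros((1600,2560),np.uint8)
    for bs,v in((BIN,1),(COV,0)):
        for b in bs:
            X=(b if not v else (b-[0,0,.072])@Ro.from_euler("y",q[2]).as_matrix().T+[q[0],0,.072+q[1]])@Rc.T+C
            cv2.fillConvexPoly(m,cv2.convexHull((proj(s,X)*4+1.5).round().astype(np.int32)),v)
    m=cv2.resize(m.astype(np.float32),(640,400),interpolation=cv2.INTER_AREA);return 1-np.minimum(m,r).sum()/np.maximum(m,r).sum()
for x0 in([-.01,.01,.02],[-.01,.01,.1]):
    o=minimize(f,x0,method="Nelder-Mead",options=dict(initial_simplex=[x0,[x0[0]+.01,x0[1],x0[2]],[x0[0],x0[1]+.008,x0[2]],[x0[0],x0[1],x0[2]+.08]]));print(np.round(o.x,4),round(1-o.fun,3))
E
python3 tilt.py
```

```text
time: 65.55
position: [0.5671, 0.1112, 0.2462]
tool_rot: [-1.94, -2.465, 0.01]
ft_force: [-5.1, -0.7, 4.0]
grip_width: 0.126
grip_force: 6.1
shift [-0.002, 0.038, 0.016] yaw 0.0007 | p [0.5671 0.1112 0.2462] ya 0.237 ztilt [-0.008 -0.002] F [-5.1 -0.7  4. ] g 0.126 6.1 t 65.55 q7 0.05
[-0.0139  0.0129  0.0658] 0.61
[-0.0121  0.0147  0.0965] 0.611
```

```bash
python3 -m jog '{"translation":[[0,0.015,-0.003],[0,0.03,-0.003],[0,0.045,-0.003],[0,0.055,-0.003],[0,0.055,-0.003]],"yaw":[0,0,0,0,0],"jaw":[1,1,1,1,1]}' 6; python3 plan.py .5745 .1125 .243 .235; python3 tilt.py
```

```text
time: 66.28
position: [0.5799, 0.1144, 0.2476]
tool_rot: [1.943, 2.469, 0.0]
ft_force: [0.6, -0.1, -5.9]
grip_width: 0.117
grip_force: 6.1
shift [-0.003, -0.029, 0.023] yaw 0.0008 | p [0.5799 0.1144 0.2476] ya 0.238 ztilt [ 0. -0.] F [ 0.6 -0.1 -5.9] g 0.117 6.1 t 66.275 q7 0.05
[0.0032 0.0177 0.0112] 0.567
[0.0018 0.0171 0.0283] 0.566
```

```bash
python3 -m jog '{"translation":[[0,-0.01,0.01],[0,-0.02,0.02],[0,-0.02,0.03],[0,-0.02,0.04],[0,-0.02,0.04]],"yaw":[0,0,0,0,0],"jaw":[1,1,1,1,1]}' 6; python3 plan.py .5745 .1125 .243 .235; python3 tilt.py
```

```text
time: 67.0
position: [0.5758, 0.1134, 0.2398]
tool_rot: [-1.942, -2.469, 0.0]
ft_force: [-0.3, -0.1, -3.7]
grip_width: 0.115
grip_force: 6.0
shift [-0.003, -0.007, -0.016] yaw 0.0008 | p [0.5758 0.1134 0.2398] ya 0.237 ztilt [-0. -0.] F [-0.3 -0.1 -3.7] g 0.115 6.0 t 67.0 q7 0.05
[ 0.0188 -0.0189 -0.0551] 0.633
[ 0.0271 -0.0264  0.0924] 0.64
```

```bash
python3 -m jog '{"translation":[[0,0,0.01],[0,0,0.02],[0,0,0.03],[0,0,0.03]],"yaw":[0,0,0,0],"jaw":[1,1,1,1]}' 6; python3 plan.py .5745 .1125 .243 .235; python3 -m jog '{"translation":[[0,0,0.01],[0,0,0.02],[0,0,0.03],[0,0,0.03]],"yaw":[0,0,0,0],"jaw":[1,1,1,1]}' 6; python3 plan.py .5745 .1125 .243 .235
```

```text
time: 67.6
position: [0.5761, 0.1133, 0.2357]
tool_rot: [1.943, 2.469, 0.001]
ft_force: [-3.8, -1.0, 6.7]
grip_width: 0.117
grip_force: 6.0
shift [-0.002, -0.008, -0.036] yaw 0.0007 | p [0.5761 0.1133 0.2357] ya 0.237 ztilt [0. 0.] F [-3.8 -1.   6.7] g 0.117 6.0 t 67.6 q7 0.05
time: 68.1
position: [0.5761, 0.1132, 0.2298]
tool_rot: [1.943, 2.469, 0.001]
ft_force: [-4.3, -0.9, 7.6]
grip_width: 0.117
grip_force: 6.0
shift [-0.001, -0.008, -0.066] yaw 0.0007 | p [0.5761 0.1132 0.2298] ya 0.237 ztilt [0. 0.] F [-4.3 -0.9  7.6] g 0.117 6.0 t 68.1 q7 0.05
```

```bash
python3 -m jog '{"translation":[[0,0,0],[0,0,0],[0,0,0],[0,0,0],[0,0,0],[0,0,-0.1],[0,0,-0.3],[0,0,-0.6]],"yaw":[0,0,0,0,0,0,0,0],"jaw":[0.3,0.2,0.2,0.2,0.2,0.2,0.2,0.2]}'; python3 -m jog '{"translation":[[0.3,0,-0.1],[0.6,-0.1,-0.1],[0.9,-0.2,-0.1],[0.9,-0.2,-0.1]],"yaw":[0,0,0,0],"jaw":[0,0,0,0]}';python3 -m jog '{"translation":[[0.3,-0.2,0],[0.4,-0.3,0],[0.4,-0.3,0]],"yaw":[0,0,0],"jaw":[0,0,0]}'; python3 tilt.py;  python3 - <<'E'
from chk import *
s,t=shots()
for n,im,b in(("s",s,(262,342,165,240)),("t",t,(262,322,175,250))):
    print(n,[(a,p,np.round(onz(im,p,.028)[:2],3).tolist()) for a,p in white(im,b)])
R=[net("bin_handle",s),net("bin_handle",t)]
R=[cv2.morphologyEx(r.astype(np.uint8),cv2.MORPH_CLOSE,np.ones((5,5))) for r in R]
for z in(.000,.006,.012,.02):
  for lab,I,Rr in(("both",[s,t],R),("s",[s],R[:1]),("t",[t],R[1:])): p,q=fit(I,Rr,BIN,[.5742,.1128,.24],z,COV if z<.01 else ());print(z,lab,np.round(p,4),round(q,3))
E
```

```text
time: 69.1
position: [0.5751, 0.1133, 0.3473]
tool_rot: [-1.941, -2.467, 0.005]
ft_force: [0.8, -0.2, 0.2]
grip_width: 0.792
grip_force: 0.0
time: 69.6
position: [0.4909, 0.2847, 0.368]
tool_rot: [-1.928, -2.477, -0.002]
ft_force: [-0.2, 0.5, -0.0]
grip_width: 0.994
grip_force: 0.0
time: 69.97
position: [0.4152, 0.3445, 0.368]
tool_rot: [-1.935, -2.474, -0.0]
ft_force: [0.8, -0.5, -0.1]
grip_width: 0.998
grip_force: 0.0
[-0.      0.0062  0.0007] 0.748
[0.0003 0.0048 0.03  ] 0.748
s [(7, [305.0, 187.0], [0.623, 0.148]), (23, [316.3, 191.4], [0.636, 0.112]), (51, [316.7, 209.4], [0.588, 0.061]), (13, [316.4, 197.2], [0.62, 0.095]), (31, [289.3, 204.4], [0.544, 0.13]), (19, [289.5, 209.8], [0.531, 0.115]), (29, [300.5, 210.3], [0.552, 0.091]), (20, [300.8, 215.6], [0.54, 0.076]), (54, [284.5, 227.0], [0.48, 0.078]), (8, [283.5, 220.0], [0.494, 0.099])]
t [(52, [286.0, 188.5], [0.648, 0.131]), (93, [302.7, 222.4], [0.545, 0.078]), (40, [294.9, 195.8], [0.626, 0.103]), (39, [283.7, 201.0], [0.609, 0.137]), (37, [301.5, 222.1], [0.546, 0.082]), (41, [288.1, 224.8], [0.537, 0.122])]
0.0 both [0.5778 0.1158 0.2552] 0.816
0.0 s [0.5807 0.1173 0.2606] 0.77
0.0 t [0.5766 0.1146 0.2416] 0.885
0.006 both [0.5762 0.1141 0.2487] 0.828
0.006 s [0.5766 0.1136 0.2668] 0.78
0.006 t [0.5758 0.1142 0.2492] 0.881
0.012 both [0.5748 0.1135 0.2387] 0.891
0.012 s [0.5757 0.1126 0.2555] 0.907
0.012 t [0.5742 0.1136 0.2381] 0.878
0.02 both [0.5731 0.1115 0.2439] 0.87
0.02 s [0.5712 0.1085 0.2443] 0.903
0.02 t [0.5733 0.1133 0.2323] 0.872
```

```bash
python3 - <<'E'
from chk import *
s,t=shots()
for n,im in(("s",s),("t",t)):
    A=cv2.imread(f"pics/{n}0.png");B=im["pixels"]
    for lab,bx in(("lip",COV[0]),("ledge",COV[1])):
        reg=cv2.dilate((mask(im,[bx],[.5742,.1128,.235],.006)>0).astype(np.uint8),np.ones((5,5)))>0
        o=[]
        for I in(A,B):
            h=cv2.cvtColor(I,cv2.COLOR_BGR2HSV);m=(abs(h[...,0].astype(int)-28)<6)&(h[...,1]>110)&reg;ys,xs=np.nonzero(m);o.append((m.sum(),round(xs.mean(),1),round(ys.mean(),1)))
        print(n,lab,o)
    # shift of bar/uprights patch between then and now
    u=proj(im,[[.5742,.1128,.078]])[0].astype(int);w=14
    g=[cv2.resize(cv2.cvtColor(I,cv2.COLOR_BGR2GRAY),None,fx=4,fy=4,interpolation=cv2.INTER_CUBIC) for I in(A,B)]
    P=g[0][(u[1]-w)*4:(u[1]+w)*4,(u[0]-w)*4:(u[0]+w)*4];S=g[1][(u[1]-w-6)*4:(u[1]+w+6)*4,(u[0]-w-6)*4:(u[0]+w+6)*4]
    r=cv2.matchTemplate(S,P,cv2.TM_CCOEFF_NORMED);_,v,_,l=cv2.minMaxLoc(r);print(n,"bar shift px",(l[0]-24)/4,(l[1]-24)/4,round(v,2))
    d=proj(im,np.array([.5742,.1128,.078])+np.array([[0,0,0],[.003*.97,.003*.23,0],[-.0007,.003,0],[0,0,.003]]));print("px per 3mm bin-x,y,z",np.round(d[1:]-d[0],2).tolist())
E
```

```text
s lip [(np.int64(149), np.float64(285.2), np.float64(223.5)), (np.int64(149), np.float64(285.5), np.float64(223.7))]
s ledge [(np.int64(249), np.float64(318.1), np.float64(182.5)), (np.int64(230), np.float64(318.4), np.float64(182.3))]
s bar shift px -0.5 -0.75 0.96
px per 3mm bin-x,y,z [[0.59, -0.66], [-0.89, -0.44], [-0.03, -0.7]]
t lip [(np.int64(51), np.float64(297.6), np.float64(240.5)), (np.int64(71), np.float64(297.6), np.float64(240.4))]
t ledge [(np.int64(241), np.float64(285.4), np.float64(184.2)), (np.int64(237), np.float64(285.4), np.float64(184.1))]
t bar shift px -0.75 -0.75 0.88
px per 3mm bin-x,y,z [[-0.21, -0.99], [-1.04, 0.22], [-0.04, -0.18]]
```

```bash
python3 -c "
from bench import ctrl
print(ctrl.close_job())"
```

```text
the job is handed in; nothing more can be done
None
```

I handed in the job at about 70 s of the 210 s allowed, but it returned no verdict. By my last camera checks, all four orange relays are in the upright tub. The bin is back behind the yellow lip, level, about 3 mm from where it first sat, and all four white relays are in it.

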